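# Find the high spot of a warped brake disc and clamp it there

## Robot

A 6-joint arm with a two-finger parallel gripper is mounted at the origin on the work surface. World frame = base frame: x ahead of the robot, y to its left, z up, the work surface at z = 0. Lengths are in m, angles in rad, forces in N, time in s.
With the tool pointing down it reaches from about 0.325 to 0.85 m from the base axis. Payload 4.4 kg.
Tool frame: the origin (TCP) lies on the centre line of the jaws, within the pads' length; the fingertips stand 14 mm ahead of it and the grasp point (between the pads) lies 5 mm behind it; y points along the fingers, x is the direction in which the jaws open and shut, and the axes are right-handed (so a half turn about y gives the same grasp; the last joint's range is limited). The gripper opens to 94 mm and grips with 3 to 60 N. Pads are 16 mm wide; open, the fingers measure 119 mm over their backs; the gripper's body (75 mm by 177 mm) begins 78 mm behind the grasp point.
Start: joints at [0.986, 0.207, 1.542, -0, 1.393, -0.15], TCP at [0.242, 0.521, 0.219] pointing down, gripper open.
Joint ranges: [-2.73, 2.73], [-0.86, 2.22], [0.23, 2.46], [-1.11, 4.25], [0.08, 2.63], [-2.82, 2.82]. Speed limits (rad/s): [2.79, 2.79, 3.14, 3.14, 3.14, 3.14].

## Interface

Orientations are given as a unit quaternion [w, x, y, z].
In Python, from rig import state, get_image, camera_info, close_job gives the robot as it stands.
- The arm moves only by the tool step_arm, never from a script. Its argument "steps" is a list of rows, each a list of 2 entries, a list of its own where there are three numbers: the shift along the tool's x, y, z in cm, then the turn, a rotation vector about the tool's x, y, z in rad. A call has 1 to 12 rows; each row is the pose to reach, as a shift and turn from the pose commanded when the call began, along the tool's axes at that moment; what a row does not reach only later rows make up. A row lasts 1/8 s, in which the tool goes at most 62.5 mm and 10.7 degrees, less where a joint would pass 70% of its speed; a pose out of reach is approached as far as the arm can. A call with a gripper value outside its range is refused whole. "gripper" is the gripper's target within -1 to 1 (shut at 1, half-way at 0, fully open at -1), set as the call begins (left out, the last holds). The fingers move at their own pace and stop on an object; the grip force is fixed at half the most. Time passes only in rows, so rows that repeat a pose let the fingers close. It gives the time, the measured TCP pose, the force and the opening at its end, in the units of the state.
- state(): the state, without advancing time (a new reading comes with each control period).
- get_image(name): name is "scene" or "side" or "wrist"; returns (picture, depth): 480x640x3 uint8, red, green, blue; 480x640 float32, m along the optical axis (not along the pixel's ray), 0 where there is no reading.
- camera_info(name): a dict with "fx", "fy", "cx", "cy" (pixels), "world_to_cam" (4x4, takes a point from world to camera coordinates); the wrist camera has in their place "hand_eye" (4x4, takes a point from camera to tool coordinates, whose origin is the TCP and whose axes are the tool frame's). Camera axes: x right, y up, looking along -z (the intrinsics and any distortion apply to the point x, -y, -z); pixel columns grow to the right and rows downward; lengths in m; the calibration is good to about 2 mm. A picture is of the moment at which its call begins: read the wrist's pose just before it. camera_info takes no time and is no camera call.
- close_job(): hands the job in, once; it reports no verdict.
The state is a dict: "time_s": time; "q": joint angles; "qvel": joint speeds; "joint_torque": joint torques, N m; "ee_pos": TCP position; "eef_rot": TCP orientation; "contact_force": force on the tool from outside, world axes, zero at the start; "torque": the same for the moment, N m; "width": finger opening in m.
Only numpy, scipy, OpenCV 4.12 (cv2) and the standard library are available. Lean on these libraries where they do the work, as an engineer would, in place of code of your own. Each camera call takes 0.05 s, during which the arm holds its last target.

## Task

Check this brake disc for run-out: swing the dial indicator in over the disc to its stop and then lower it onto the disc, all the way down. Turn the disc slowly by its wheel nuts until you have seen both its lowest and its highest reading, then bring the high spot under the indicator, within about two hundredths of a millimetre of the highest reading, and stop it there. Lock the disc in that position with the toggle clamp, leave the indicator on the disc, and don't knock the other things on the bench about.

Things in the scene. Friction and masses are not known exactly. Their poses are not given: they have to be found in the camera images.
- hub_top (a point): Point on the vertical axis of the brake disc, on the flat top of its hat (raised dark middle, 147 mm across). The disc is a grey vented car brake disc, 256 mm across, lying flat on a bench stand; its upper friction face is 38 mm below this point. Inside the nuts a hub rim, 56 mm wide, stands only 2.5 mm above the hat. Directions of turning in these notes are as seen from above.
- nut0 (a point): Middle (half-way up) of one of four wheel nuts standing upright on the hat, 50 mm from the disc's axis, 90 degrees apart: a 19 mm hexagon that grips as a 20 mm round post, 25 mm tall, foot on the hat. Leading a nut round the axis turns the disc, about 3.5 N stiff at a nut; it stays where it is left. The nuts tell nothing of where the high spot is.
- nut1 (a point): The next wheel nut anticlockwise, as nut0
- nut2 (a point): The next wheel nut anticlockwise, as nut0
- nut3 (a point): The next wheel nut anticlockwise, as nut0
- hub (a joint): Angle of the disc, rad, anticlockwise positive; turns without end either way. Its zero is arbitrary and has nothing to do with the high spot, which is somewhere else every time.
- post_foot (a point): On the axis of the indicator stand's upright steel post (20 mm thick, its top 172 mm above this point), level with the upper face of the grey base plate (16 mm thick). The post stands 235 mm from the disc's axis, on the side opposite the toggle clamp: the line from clamp_pivot to post_foot passes over the disc's axis.
- gauge_knob (a point): Middle of the black upright knob on the indicator's arm, 22 mm across, 28 mm tall, foot on the arm (16 mm wide), 55 mm from the post's axis; 25 mm free towards the post's sleeve, 28 mm towards the dial. The handle by which the arm is swung (about 2.5 N) and pushed down (about 4 N); the arm stays where it is left.
- dial (a point): Centre of the indicator's round white dial, which faces up, 51 mm across its rim, at the arm's end, 120 mm from the post's axis; the plunger sticks out beneath and ends in a ball. Swung in, it stands over the disc's friction face 115 mm from the disc's axis.
- gauge_swing (a joint): Swing of the indicator's arm about the post, rad: near 0 it is parked clear of the disc, on the robot's side; it grows anticlockwise to 1.45 at its stop, where the arm points from the post to the disc's axis.
- gauge_lift (a joint): How far the indicator's arm is lowered down the post, m: 0 raised (the plunger clears the disc by 19 mm), 0.020 fully down on its stop collar, with the plunger on the disc.
- needle (a joint): Black needle, rad, clockwise, one turn per mm of plunger travel (0.01 mm = 0.063 rad). At 0 (plunger hanging free) its long end points along the arm to the post. Fully lowered on the disc it has gone once round and swings a quarter turn either side of 2 pi, as a cosine of the disc's angle, once per turn of the disc: about 4.71 at the low spot, 7.85 at the high spot.
- clamp_pivot (a point): Hinge of the toggle clamp's handle (hinge axis level, at right angles to the line from disc axis to post), 200 mm from the disc's axis on the side opposite the post, 96 mm above the table.
- clamp_grip (a point): Middle of the black round grip (17 mm thick, 42 to 108 mm from the hinge) of the toggle clamp's handle, 85 mm from the hinge. Open, it slants up and away from the disc, up to 62 degrees above level; push it outwards and down (about 3 N, then 8 N as the rubber pad of the clamp's arm presses on the disc) until it stops, almost level, pointing away from the disc. It stays where it is left.
- clamp (a joint): Angle of the clamp's handle, rad: 0 open (up); the pad meets the disc at about 1.03; pressed home it stays at about 1.04 to 1.06, nearly level (1.08).
- socket: 27 mm steel socket, 48 mm tall, standing on the base plate near the post's foot; origin under its centre. Leave alone.
- bearing_race: steel bearing ring, 54 mm across, 16 mm high, on the base plate near the clamp; origin under its centre. Leave alone.
- brake_pad_a: brake pad, 52 x 134 x 17 mm, on the table on the robot's right; origin under its centre. Leave alone.
- brake_pad_b: second brake pad, same, further right. Leave alone.
- ratchet: ratchet handle, about 210 mm long, lying on the table to the left; origin underneath near its middle. Leave alone.
- spanner: steel spanner, 190 mm long, lying on the table to the left. Leave alone.
- screwdriver: screwdriver with black handle, 220 mm long, lying on the table to the right. Leave alone.
- spray_can: spray can, 66 mm across, 192 mm tall, standing on the table on the right; origin under its centre. Leave alone.

How it is judged:
By the outcome, as a careful person would: the job done as asked, in the order asked, and still so for the second after the job is handed in, with the robot touching nothing.
It also fails if it takes over 72 s, if anything falls off the work surface, if the arm or the gripper's body presses on something with over 40 N, if the wrist force passes 120 N, or if a joint passes its speed limit or range.

## Working session

There is one attempt and no reset: what is moved stays moved. The work goes in short steps, Python scripts to look and compute and a tool call to move; the robot and the scene stay as the last step left them, time stands still between calls to the robot, and variables do not carry over. Pictures are saved under pics/ and viewed, and the job is handed in when it is done.

Besides the shell and the picture viewer there is one more tool, called as name([rows], argument=value, ...), one row to a line, values as JSON. step_arm: Moves the arm, as the interface text tells. Its arguments: {"type":"object","properties":{"steps":{"type":"array","items":{"type":"array"}},"gripper":{"type":"number"}},"required":["steps"]}

```bash
mkdir -p pics; ls; python3 - <<'E'
from rig import *
import cv2,numpy as np
s=state();print(s)
for n in["scene","side","wrist"]:
    p,d=get_image(n);cv2.imwrite(f"pics/a_{n}.png",p[:,:,::-1]);np.save(f"pics/a_{n}.npy",d)
    print(n,camera_info(n))
E
```

```text
pics
{'time_s': 0.0, 'q': array([ 9.85499904e-01,  2.07402953e-01,  1.54292049e+00, -5.75973844e-05,
        1.39348717e+00, -1.50512778e-01]), 'qvel': array([-0.00094564, -0.00103468,  0.00017213,  0.00023733,  0.00069289,
       -0.00046999]), 'joint_torque': array([ 2.64619388e-06, -3.70876157e+01, -2.81416172e+01,  6.99043740e-02,
        3.62235052e-02, -1.66988521e-04]), 'ee_pos': array([0.24180615, 0.52084417, 0.21831633]), 'eef_rot': array([-0.59573485,  0.5964074 ,  0.379684  , -0.38110137]), 'contact_force': array([0.1932776 , 0.32446669, 0.08084053]), 'torque': array([-0.00688327,  0.04854072,  0.04700871]), 'width': 0.09354305582296617}
scene {'fx': 601.3644674893296, 'fy': 601.3644674893296, 'cx': 317.3206871921404, 'cy': 241.16817641955006, 'world_to_cam': array([[-0.65317129,  0.75720173, -0.00357909,  0.39737182],
       [-0.50502086, -0.43210545,  0.74715381,  0.1440701 ],
       [ 0.56419961,  0.48982693,  0.66464154, -1.94785474],
       [ 0.        ,  0.        ,  0.        ,  1.        ]])}
side {'fx': 582.1093829431048, 'fy': 582.1093829431048, 'cx': 317.797838497122, 'cy': 238.92040582409203, 'world_to_cam': array([[ 0.99889628, -0.04679441, -0.00406198, -0.53710723],
       [ 0.02992311,  0.56731673,  0.82295585, -0.07484322],
       [-0.0362053 , -0.82216909,  0.56809081, -1.75438274],
       [ 0.        ,  0.        ,  0.        ,  1.        ]])}
wrist {'fx': 359.65961313723136, 'fy': 359.65961313723136, 'cx': 324.3831126461992, 'cy': 239.3226146054762, 'hand_eye': array([[ 9.99999953e-01, -2.15172270e-04, -2.16625065e-04,
        -1.61346941e-04],
       [-1.46904851e-04,  2.82895418e-01, -9.59150750e-01,
        -1.65585308e-01],
       [ 2.67664883e-04,  9.59150737e-01,  2.82895373e-01,
         8.24084758e-02],
       [ 0.00000000e+00,  0.00000000e+00,  0.00000000e+00,
         1.00000000e+00]])}
```

View pics/a_scene.png

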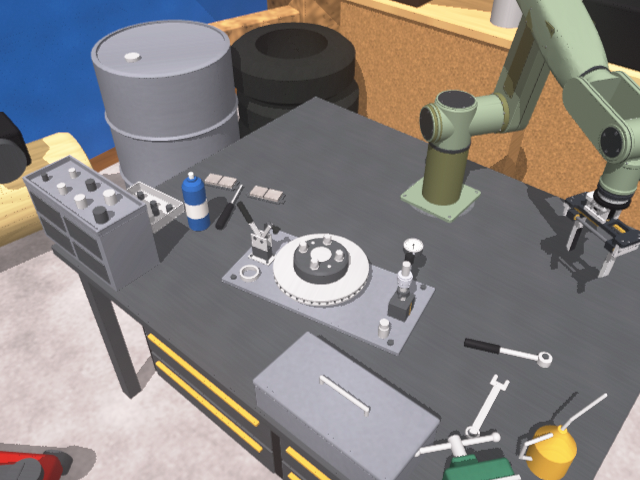

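View pics/a_side.png

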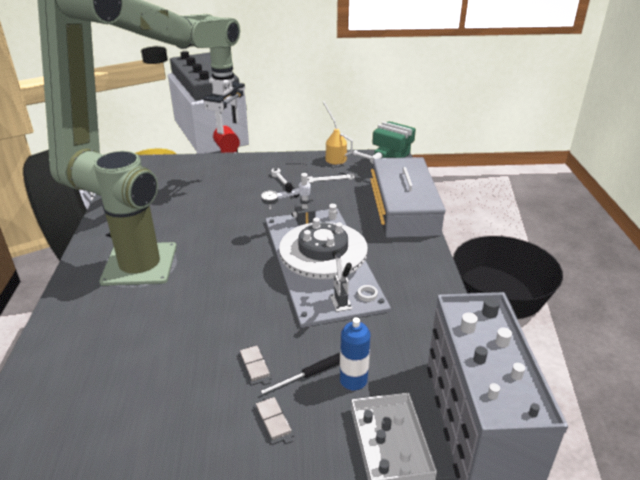

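View pics/a_wrist.png

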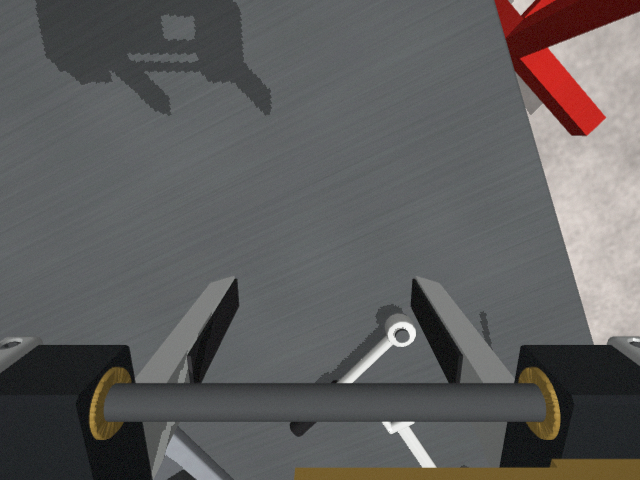

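```bash
cat > h.py <<'E'
import numpy as np,cv2
from rig import *
from scipy.spatial.transform import Rotation as R
def T_wc(n,s=None):
    ci=camera_info(n)
    if n!="wrist": return np.linalg.inv(ci["world_to_cam"])
    q=s["eef_rot"];T=np.eye(4);T[:3,:3]=R.from_quat([q[1],q[2],q[3],q[0]]).as_matrix();T[:3,3]=s["ee_pos"]
    return T@ci["hand_eye"]
def ray(n,u,v,s=None):
    ci=camera_info(n);T=T_wc(n,s)
    d=np.array([(u-ci["cx"])/ci["fx"],-(v-ci["cy"])/ci["fy"],-1.])
    return T[:3,3],T[:3,:3]@d
def atz(n,u,v,z,s=None):
    o,d=ray(n,u,v,s);return o+d*(z-o[2])/d[2]
def atd(n,u,v,dep,s=None):
    o,d=ray(n,u,v,s);return o+d*dep
def proj(n,P,s=None):
    ci=camera_info(n);p=np.linalg.inv(T_wc(n,s))@np.append(P,1)
    return ci["cx"]+ci["fx"]*p[0]/-p[2], ci["cy"]-ci["fy"]*p[1]/-p[2]
def tri(obs):
    A=np.zeros((3,3));b=np.zeros(3)
    for n,u,v,s in obs:
        o,d=ray(n,u,v,s);d/=np.linalg.norm(d);M=np.eye(3)-np.outer(d,d);A+=M;b+=M@o
    return np.linalg.solve(A,b)
def crop(src,dst,x0,y0,w,h,k):
    p=cv2.imread(src) if isinstance(src,str) else src
    cv2.imwrite(dst,cv2.resize(p[y0:y0+h,x0:x0+w],None,fx=k,fy=k,interpolation=cv2.INTER_CUBIC))
E
python3 - <<'E'
from h import *
crop("pics/a_scene.png","pics/b_scene.png",215,200,240,160,3.3)
crop("pics/a_side.png","pics/b_side.png",230,150,190,180,3.3)
E
```

```text
(no output)
```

View pics/b_scene.png

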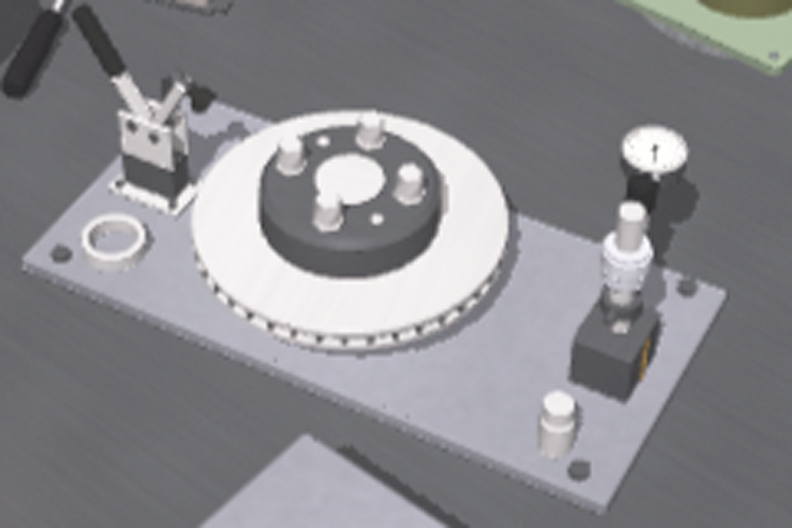

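View pics/b_side.png

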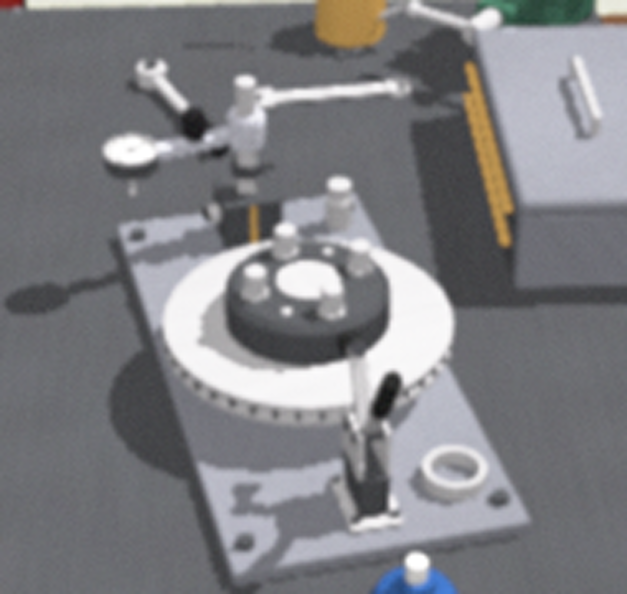

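```bash
python3 - <<'E'
from h import *
S=lambda u,v:(215+u/3.3,200+v/3.3); D=lambda u,v:(230+u/3.3,150+v/3.3)
ds=np.load("pics/a_scene.npy");dd=np.load("pics/a_side.npy")
pt={"hub":((350,180),(310,281)),"posttop":((631,208),(246,83)),"dial":((654,150),(130,150)),
"nutA":((371,120),None),"nutB":((411,172),None),"nutC":((330,200),None),"nutD":((291,146),None),
"gripend":((84,16),(392,383)),"gripend2":((117,70),(380,412)),"knob":(None,(195,122)),"basecornerL":((25,262),(232,575)),"cornerR":((603,505),None),"corner":((725,290),(120,228))}
for k,(a,b) in pt.items():
    o=[]
    for n,p,f,dm in(("scene",a,S,ds),("side",b,D,dd)):
        if p is None: continue
        u,v=f(*p);o.append((n,u,v,None));dep=dm[int(round(v)),int(round(u))]
        print(k,n,np.round((u,v),1),atd(n,u,v,dep).round(4))
    if len(o)==2:print("   tri",tri(o).round(4))
E
```

```text
hub scene [321.1 254.5] [ 0.5513 -0.0357  0.1122]
hub side [323.9 235.2] [ 0.5539 -0.0424  0.1132]
   tri [ 0.5525 -0.0368  0.1107]
posttop scene [406.2 263. ] [0.503  0.1921 0.1879]
posttop side [304.5 175.2] [0.5058 0.1887 0.1851]
   tri [0.5039 0.1908 0.1857]
dial scene [413.2 245.5] [0.3964 0.1456 0.1444]
dial side [269.4 195.5] [0.3949 0.1385 0.1445]
   tri [0.3942 0.144  0.1416]
nutA scene [327.4 236.4] [ 0.5048 -0.0532  0.1347]
nutB scene [339.5 252.1] [0.5332 0.0115 0.1364]
nutC scene [315.  260.6] [ 0.5971 -0.0169  0.1348]
nutD scene [303.2 244.2] [ 0.5743 -0.0774  0.1399]
gripend scene [240.5 204.8] [ 0.6051 -0.2748  0.1879]
gripend side [348.8 266.1] [ 0.6014 -0.2876  0.1861]
   tri [ 0.6012 -0.2809  0.1817]
gripend2 scene [250.5 221.2] [ 0.5982 -0.2488  0.1404]
gripend2 side [345.2 274.8] [ 0.5952 -0.2669  0.1427]
   tri [ 0.595  -0.2547  0.1341]
knob side [289.1 187. ] [0.4563 0.1669 0.1566]
basecornerL scene [222.6 279.4] [ 0.7211 -0.2469  0.011 ]
basecornerL side [300.3 324.2] [ 0.478  -0.3019  0.0115]
   tri [ 0.5706 -0.2958 -0.0534]
cornerR scene [397.7 353. ] [0.6151 0.2644 0.0114]
corner scene [434.7 287.9] [ 0.3577  0.2079 -0.0018]
corner side [266.4 219.1] [0.3768 0.2059 0.0151]
   tri [0.3742 0.2137 0.0123]
```

```bash
python3 - <<'E'
from h import *
q=[-0.59573485,  0.5964074 ,  0.379684  , -0.38110137]
M=R.from_quat([q[1],q[2],q[3],q[0]]).as_matrix();print(M.round(3))
print(np.degrees(np.arctan2(M[1,0],M[0,0])))
# knob, spray, clamp arm heights
d=np.load("pics/a_side.npy")
for u,v in [(288,186),(289,189),(287,187),(291,187),(355,325),(355,330),(338,262),(337,258),(340,270),(367,294)]:
    print(u,v,atd("side",u,v,d[v,u]).round(4))
crop("pics/a_side.png","pics/c_side.png",255,165,60,50,12)
crop("pics/a_scene.png","pics/c_scene.png",380,225,60,60,10)
E
```

```text
[[ 0.421 -0.001 -0.907]
 [ 0.907 -0.002  0.421]
 [-0.002 -1.     0.   ]]
65.08933592554716
288 186 [0.4532 0.1556 0.1665]
289 189 [0.456  0.1531 0.1572]
287 187 [0.45   0.1562 0.1627]
291 187 [0.4623 0.1606 0.1599]
355 325 [ 0.5968 -0.4905  0.1789]
355 330 [ 0.5961 -0.4992  0.1724]
338 262 [ 0.5825 -0.1963  0.1309]
337 258 [ 0.5794 -0.1998  0.1467]
340 270 [ 0.5873 -0.207   0.1122]
367 294 [ 0.6647 -0.1954  0.0166]
```

View pics/c_side.png

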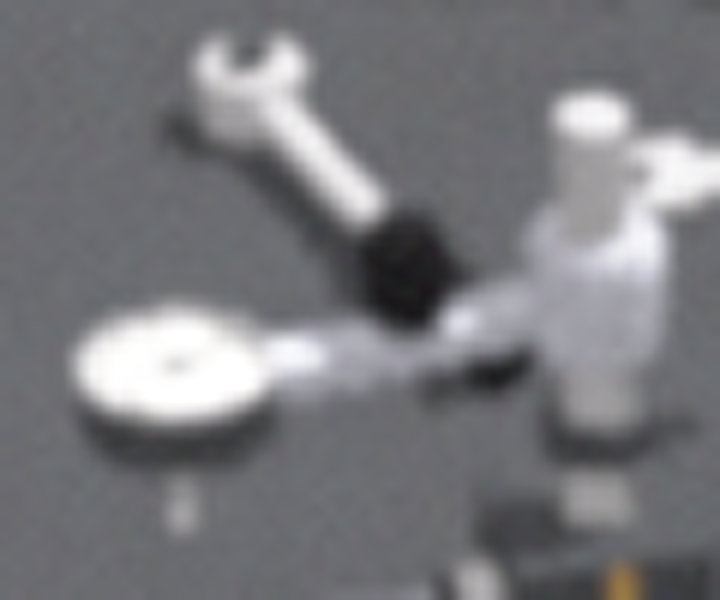

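View pics/c_scene.png

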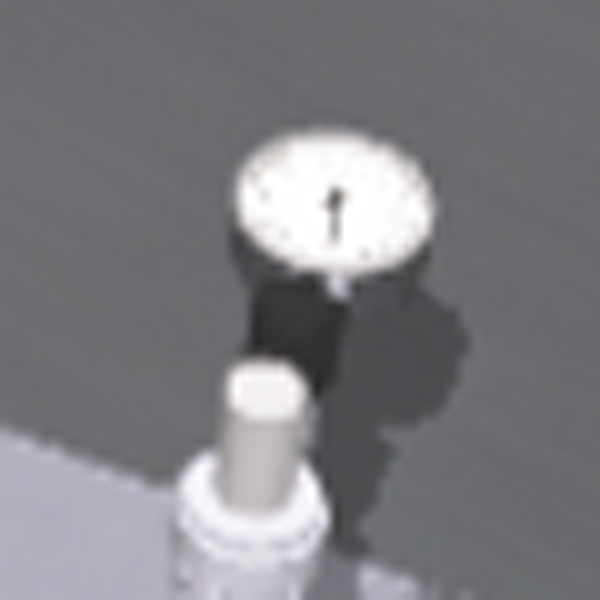

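```bash
cat >> h.py <<'E'
def plan(P,yaw,s=None):
    "shift cm (tool axes) and rot about tool y for tool-down target"
    s=s or state();q=s["eef_rot"];M=R.from_quat([q[1],q[2],q[3],q[0]]).as_matrix()
    y0=np.degrees(np.arctan2(M[1,0],M[0,0]));d=M.T@(np.array(P)-s["ee_pos"])*100
    dy=(yaw-y0) 
    MT=R.from_euler("z",yaw,degrees=True).as_matrix()@np.array([[1,0,0],[0,0,1],[0,-1,0]]).T
    MT=np.array([[np.cos(np.radians(yaw)),0,-np.sin(np.radians(yaw))],[np.sin(np.radians(yaw)),0,np.cos(np.radians(yaw))],[0,-1,0]])
    rv=R.from_matrix(M.T@MT).as_rotvec()
    return y0,d.round(2),rv.round(3),s["q"].round(2),s["ee_pos"].round(4)
E
python3 - <<'E'
from h import *
print(tri([("side",288.75,187.3,None),("scene",409.3,258,None)]).round(4))
for z in (.145,.15,.155,.16,.165): print(z,atz("side",288.75,187.3,z).round(4),atz("scene",409.3,258,z).round(4))
for P in([.4535,.169,.155],):print(proj("side",P),proj("scene",P))
print(plan([.4535,.169,.24],-66.7))
E
```

```text
[0.454  0.1702 0.1547]
0.145 [0.455  0.1853 0.145 ] [0.4428 0.1651 0.145 ]
0.15 [0.4551 0.1765 0.15  ] [0.4476 0.1677 0.15  ]
0.155 [0.4552 0.1677 0.155 ] [0.4523 0.1704 0.155 ]
0.16 [0.4553 0.1588 0.16  ] [0.457 0.173 0.16 ]
0.165 [0.4555 0.15   0.165 ] [0.4618 0.1756 0.165 ]
(np.float64(288.19358985866944), np.float64(187.10283000180462)) (np.float64(408.58039574635717), np.float64(258.00658977410865))
(np.float64(65.08813347051539), array([-23.01,  -2.11, -34.02]), array([ 2.0e-03,  2.3e+00, -1.0e-03]), array([ 0.99,  0.21,  1.54, -0.  ,  1.39, -0.15]), array([0.2419, 0.521 , 0.2186]))
```

step_arm([
  [[-12,-2.1,-18],[0,1.15,0]],
  [[-23,-2.1,-34],[0,2.3,0]],
  [[-23,-2.1,-34],[0,2.3,0]],
  [[-23,-2.1,-34],[0,2.3,0]],
  [[-23,-2.1,-34],[0,2.3,0]],
  [[-23,-2.1,-34],[0,2.3,0]],
  [[-23,-2.1,-34],[0,2.3,0]],
  [[-23,-2.1,-34],[0,2.3,0]],
  [[-23,-2.1,-34],[0,2.3,0]],
  [[-23,-2.1,-34],[0,2.3,0]],
  [[-23,-2.1,-34],[0,2.3,0]],
  [[-23,-2.1,-34],[0,2.3,0]],
], gripper=-0.2)

```text
time_s: 1.65
ee_pos: [0.4534, 0.1696, 0.2401]
eef_rot: [-0.599, 0.599, -0.376, 0.375]
contact_force: [0.2, -0.1, 0.3]
width: 0.0562
```

```bash
python3 - <<'E'
from h import *
s=state();print(plan([.454,.1695,.15],-66.7,s),s["width"],s["time_s"],s["contact_force"])
p,d=get_image("wrist");cv2.imwrite("pics/d_wrist.png",p[:,:,::-1])
E
```

```text
(np.float64(-64.18569387827539), array([0.03, 9.01, 0.06]), array([ 0.001,  0.044, -0.   ]), array([ 0.18, -0.01,  1.73, -0.  ,  1.42,  1.3 ]), array([0.4534, 0.1696, 0.2401])) 0.05617118166401381 1.65 [ 0.15826863 -0.10357656  0.34142572]
```

View pics/d_wrist.png

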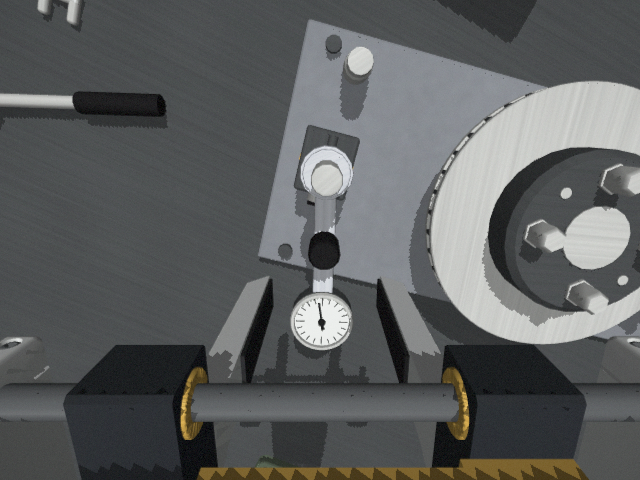

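```bash
python3 - <<'E'
from h import *
s=state()
for k,u,v,z in(("knob",323.5,247,.168),("post",327,181,.188),("dial",322,321,.144),("hub",597,237,.1125),("hubT",597,237,.11)):print(k,atz("wrist",u,v,z,s).round(4))
E
```

```text
knob [0.4597 0.1729 0.168 ]
post [0.504  0.1917 0.188 ]
dial [0.3953 0.1435 0.144 ]
hub [ 0.552  -0.0399  0.1125]
hubT [ 0.5522 -0.042   0.11  ]
```

step_arm([
  [[0,4,0],[0,0.03,0]],
  [[0,7,0],[0,0.03,0]],
  [[0,9,0],[0,0.03,0]],
  [[0,9,0],[0,0.03,0]],
])

```text
time_s: 2.2
ee_pos: [0.4518, 0.1693, 0.1485]
eef_rot: [-0.594, 0.596, -0.383, 0.381]
contact_force: [0.2, -0.5, 0.5]
width: 0.0562
```

step_arm([
  [[0,0,0],[0,0,0]],
  [[0,0,0],[0,0,0]],
  [[0,0,0],[0,0,0]],
  [[0,0,0],[0,0,0]],
], gripper=0.9)

```text
time_s: 2.7
ee_pos: [0.4539, 0.17, 0.151]
eef_rot: [0.595, -0.594, 0.383, -0.383]
contact_force: [-0.6, -0.1, 1.4]
width: 0.0216
```

```bash
python3 - <<'E'
from h import *
s=state();print(plan([.454,.1695,.15],-66.1,s),s["width"],s["time_s"],s["contact_force"])
C=np.array([.504,.1915]);
q=s["eef_rot"];M=R.from_quat([q[1],q[2],q[3],q[0]]).as_matrix()
p0=s["ee_pos"];v=p0[:2]-C;a0=np.arctan2(v[1],v[0]);print("r",np.linalg.norm(v),"ang",np.degrees(a0))
for t in np.arange(1,15)*6:
    a=a0+np.radians(t);P=np.r_[C+np.linalg.norm(v)*np.array([np.cos(a),np.sin(a)]),p0[2]]
    print(t,(M.T@(P-p0)*100).round(2),-round(np.radians(t),2))
E
```

```text
(np.float64(-65.54224695427321), array([ 0.05,  0.1 , -0.01]), array([-0.001,  0.01 , -0.   ]), array([0.18, 0.08, 1.83, 0.  , 1.23, 1.32]), array([0.4539, 0.17  , 0.151 ])) 0.02155072948569276 2.7 [-0.58061596 -0.05817133  1.40835809]
r 0.05452906690129524 ang -156.7278522405234
6 [ 0.57 -0.    0.02] -0.1
12 [ 1.14 -0.    0.1 ] -0.21
18 [ 1.69 -0.    0.23] -0.31
24 [ 2.23 -0.    0.43] -0.42
30 [ 2.74 -0.    0.67] -0.52
36 [ 3.23 -0.    0.97] -0.63
42 [3.68 0.   1.32] -0.73
48 [4.09 0.   1.72] -0.84
54 [4.46 0.   2.16] -0.94
60 [4.78 0.   2.63] -1.05
66 [5.05 0.   3.13] -1.15
72 [5.26 0.   3.66] -1.26
78 [5.42 0.   4.21] -1.36
84 [5.52 0.   4.77] -1.47
```

step_arm([
  [[0.57,0,0.02],[0,-0.1,0]],
  [[1.14,0,0.1],[0,-0.21,0]],
  [[1.69,0,0.23],[0,-0.31,0]],
  [[2.23,0,0.43],[0,-0.42,0]],
  [[2.74,0,0.67],[0,-0.52,0]],
  [[3.23,0,0.97],[0,-0.63,0]],
  [[3.68,0,1.32],[0,-0.73,0]],
  [[4.09,0,1.72],[0,-0.84,0]],
  [[4.46,0,2.16],[0,-0.94,0]],
  [[4.78,0,2.63],[0,-1.05,0]],
  [[5.05,0,3.13],[0,-1.15,0]],
  [[5.26,0,3.66],[0,-1.26,0]],
])

```text
time_s: 4.2
ee_pos: [0.5096, 0.1379, 0.151]
eef_rot: [0.707, -0.705, -0.043, 0.041]
contact_force: [0.9, 2.3, 0.4]
width: 0.0217
```

```bash
python3 - <<'E'
from h import *
s=state();print(s["contact_force"],s["torque"],s["width"],s["time_s"])
C=np.array([.504,.1915]);
q=s["eef_rot"];M=R.from_quat([q[1],q[2],q[3],q[0]]).as_matrix();print(np.degrees(np.arctan2(M[1,0],M[0,0])))
p0=s["ee_pos"];v=p0[:2]-C;a0=np.arctan2(v[1],v[0]);print("r",np.linalg.norm(v),"ang",np.degrees(a0))
for t in np.arange(1,7)*2:
    a=a0+np.radians(t);P=np.r_[C+.0545*np.array([np.cos(a),np.sin(a)]),p0[2]]
    print(t,(M.T@(P-p0)*100).round(2),-round(np.radians(t),2))
E
```

```text
[0.90306978 2.26067536 0.40705612] [ 0.40681883 -0.09309541 -0.26602768] 0.021693022314945347 4.2
6.80492179049021
r 0.05389115167851653 ang -84.08501681842962
2 [ 0.19  0.   -0.06] -0.03
4 [ 0.38  0.   -0.05] -0.07
6 [ 0.57  0.   -0.04] -0.1
8 [ 0.76  0.   -0.02] -0.14
10 [0.95 0.   0.01] -0.17
12 [1.13 0.   0.04] -0.21
```

step_arm([
  [[0.2,0,0],[0,-0.03,0]],
  [[0.4,0,0],[0,-0.07,0]],
  [[0.6,0,0],[0,-0.1,0]],
  [[0.75,0,0],[0,-0.13,0]],
  [[0.85,0,0],[0,-0.14,0]],
  [[0.85,0,0],[0,-0.14,0]],
  [[0.85,0,0],[0,-0.14,0]],
])

```text
time_s: 5.08
ee_pos: [0.5157, 0.1385, 0.1501]
eef_rot: [0.702, -0.701, -0.089, 0.091]
contact_force: [-2.6, 4.9, 3.5]
width: 0.0213
```

```bash
python3 - <<'E'
from h import *
s=state();print(s["contact_force"],s["torque"],s["width"],s["time_s"])
C=np.array([.504,.1915]);
q=s["eef_rot"];M=R.from_quat([q[1],q[2],q[3],q[0]]).as_matrix();print(np.degrees(np.arctan2(M[1,0],M[0,0])))
p0=s["ee_pos"];v=p0[:2]-C;a0=np.arctan2(v[1],v[0]);print("r",np.linalg.norm(v),"ang",np.degrees(a0),p0)
p,d=get_image("scene");cv2.imwrite("pics/e.png",p[:,:,::-1])
crop(p[:,:,::-1],"pics/e_c.png",280,190,160,120,5)
E
```

```text
[-2.55401882  4.90929912  3.4732545 ] [ 0.84000023  0.60393065 -0.30406034] 0.02134621857568384 5.075
14.660794588519556
r 0.054307788858525975 ang -77.51290820115675 [0.51574241 0.13847688 0.15012961]
```

View pics/e_c.png

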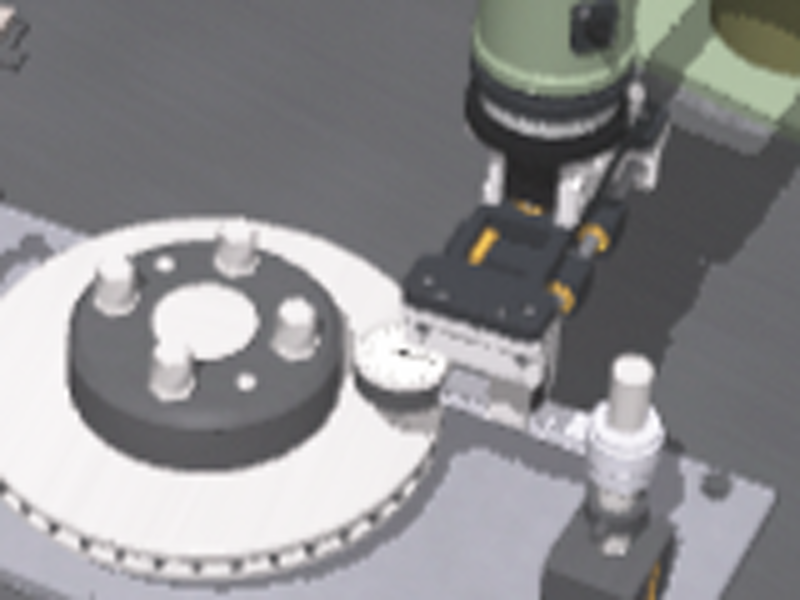

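step_arm([
  [[0.2,0,0],[0,-0.03,0]],
  [[0.4,0,0],[0,-0.03,0]],
  [[0.4,0,0],[0,-0.03,0]],
  [[0.4,0,0],[0,-0.03,0]],
])

```text
time_s: 5.62
ee_pos: [0.5163, 0.1388, 0.1486]
eef_rot: [0.7, -0.7, -0.097, 0.105]
contact_force: [-9.2, 2.6, 2.4]
width: 0.0215
```

step_arm([
  [[-0.15,0.3,0],[0,0,0]],
  [[-0.15,0.6,0],[0,0,0]],
  [[-0.15,0.9,0],[0,0,0]],
  [[-0.15,1.2,0],[0,0,0]],
  [[-0.15,1.5,0],[0,0,0]],
  [[-0.15,1.8,0],[0,0,0]],
  [[-0.15,2.1,0],[0,0,0]],
  [[-0.15,2.3,0],[0,0,0]],
  [[-0.15,2.3,0],[0,0,0]],
  [[-0.15,2.3,0],[0,0,0]],
])

```text
time_s: 6.88
ee_pos: [0.5163, 0.1385, 0.1297]
eef_rot: [0.7, -0.7, -0.098, 0.104]
contact_force: [-14.2, 1.8, 21.3]
width: 0.0215
```

step_arm([
  [[-0.2,-0.2,0],[0,0,0]],
  [[-0.3,-0.4,0],[0,0,0]],
  [[-0.3,-0.4,0],[0,0,0]],
])

```text
time_s: 7.25
ee_pos: [0.5152, 0.1388, 0.1307]
eef_rot: [0.701, -0.699, -0.1, 0.102]
contact_force: [-0.9, 6.3, 0.2]
width: 0.0214
```

step_arm([
  [[0,0,0],[0,0,0]],
  [[0,0,0],[0,0,0]],
  [[0,0,0],[0,0,0]],
], gripper=0.3)

```text
time_s: 7.62
ee_pos: [0.5169, 0.1371, 0.1313]
eef_rot: [-0.7, 0.7, 0.101, -0.101]
contact_force: [-0.5, -0.7, -0.6]
width: 0.0331
```

step_arm([
  [[0,-2,0],[0,0,0]],
  [[0,-6,0],[0,0,0]],
  [[0,-10,0],[0,0,0]],
  [[0,-10,0],[0,0,0]],
])

```text
time_s: 8.12
ee_pos: [0.5196, 0.1376, 0.2356]
eef_rot: [-0.7, 0.7, 0.104, -0.098]
contact_force: [-0.2, 0.1, 0.1]
width: 0.0328
```

```bash
python3 - <<'E'
from h import *
s=state();print(s["contact_force"],s["width"],s["time_s"],s["ee_pos"],s["q"].round(2))
p,d=get_image("scene");cv2.imwrite("pics/f.png",p[:,:,::-1])
p2,d2=get_image("wrist");cv2.imwrite("pics/f_w.png",p2[:,:,::-1])
crop(p[:,:,::-1],"pics/f_c.png",340,240,60,45,13)
for k,u,v,z in():pass
print(plan([.552,-.038,.22],0,s))
E
```

```text
[-0.16704552  0.12750512  0.07814638] 0.032834166833248746 8.125 [0.51960727 0.13760529 0.2355805 ] [ 0.1   0.11  1.62 -0.    1.4  -0.19]
(np.float64(16.380059871142546), array([ -1.86,   1.58, -17.76]), array([0.001, 0.286, 0.009]), array([ 0.1 ,  0.11,  1.62, -0.  ,  1.4 , -0.19]), array([0.5196, 0.1376, 0.2356]))
```

View pics/f_w.png

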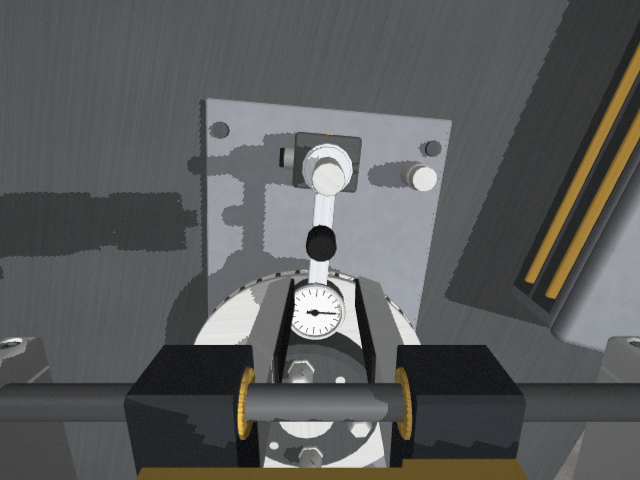

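View pics/f_c.png

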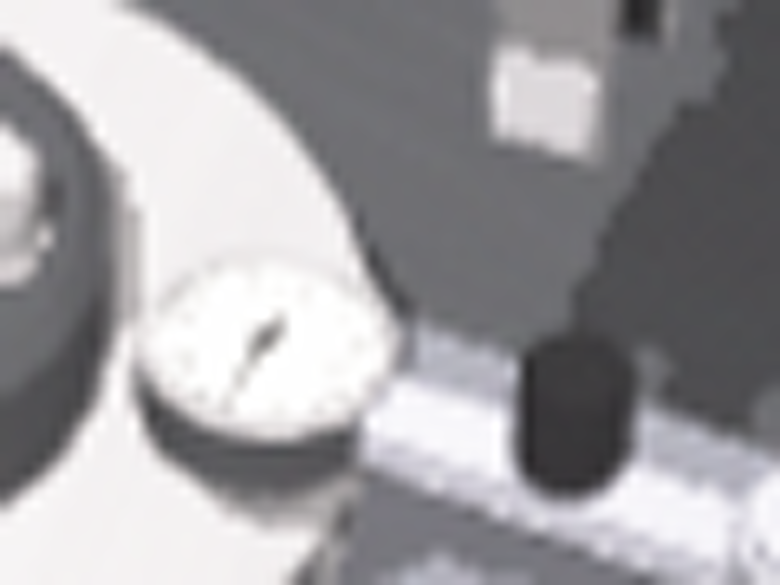

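```bash
python3 - <<'E'
from h import *
p=cv2.imread("pics/f_w.png");crop(p,"pics/f_wc.png",280,275,75,75,8)
s=state()
for k,u,v,z in(("dial",316,312.5,.125),("post",329,178,.188),("hubrim",307,416,.1125)):print(k,atz("wrist",u,v,z,s).round(4))
P=tri([("wrist",316,312.5,s),("scene",340+268/13,240+345/13,None)]);print(P)
E
```

```text
dial [0.5275 0.0763 0.125 ]
post [0.5031 0.1935 0.188 ]
hubrim [ 0.5513 -0.039   0.1125]
[0.52777343 0.07580483 0.12212106]
```

View pics/f_wc.png

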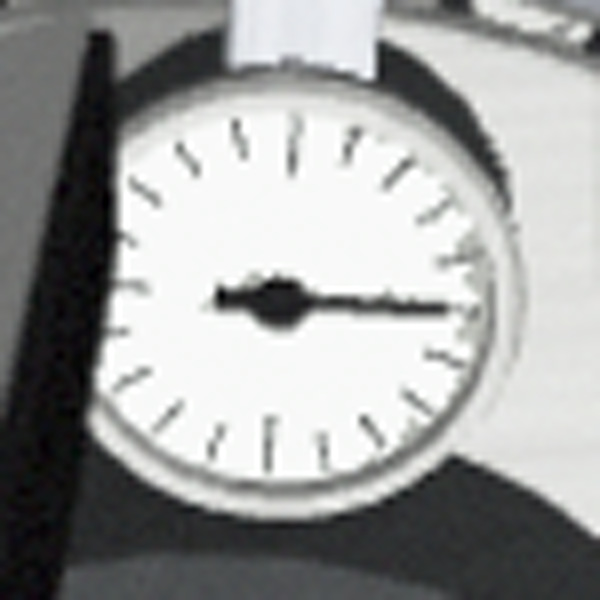

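step_arm([
  [[-1,0,-9],[0,0.19,0]],
  [[-1.9,1,-17.8],[0,0.37,0]],
  [[-1.9,1.5,-17.8],[0,0.56,0]],
  [[-1.9,1.5,-17.8],[0,0.75,0]],
  [[-1.9,1.5,-17.8],[0,0.93,0]],
  [[-1.9,1.5,-17.8],[0,1.12,0]],
  [[-1.9,1.5,-17.8],[0,1.3,0]],
  [[-1.9,1.5,-17.8],[0,1.49,0]],
  [[-1.9,1.5,-17.8],[0,1.67,0]],
  [[-1.9,1.5,-17.8],[0,1.86,0]],
  [[-1.9,1.5,-17.8],[0,2.04,0]],
  [[-1.9,1.5,-17.8],[0,2.23,0]],
], gripper=-1)

```text
time_s: 9.72
ee_pos: [0.5472, -0.0383, 0.2137]
eef_rot: [0.396, -0.399, 0.586, -0.584]
contact_force: [0.7, -0.3, -0.5]
width: 0.094
```

```bash
python3 - <<'E'
from h import *
s=state();print(plan([.552,-.0385,.132],-111.5,s),s["width"],s["time_s"])
p2,d2=get_image("wrist");cv2.imwrite("pics/g_w.png",p2[:,:,::-1])
print(atz("wrist",324,300,.135,s),s["ee_pos"])
E
```

```text
(np.float64(-111.59594398911645), array([-0.16,  8.17,  0.5 ]), array([ 0.005, -0.002,  0.001]), array([-0.23,  0.16,  1.61, -0.  ,  1.38,  1.72]), array([ 0.5472, -0.0383,  0.2137])) 0.09402068401788492 9.725
[ 0.5131085  -0.02473509  0.135     ] [ 0.5471687  -0.03825458  0.21369083]
```

View pics/g_w.png

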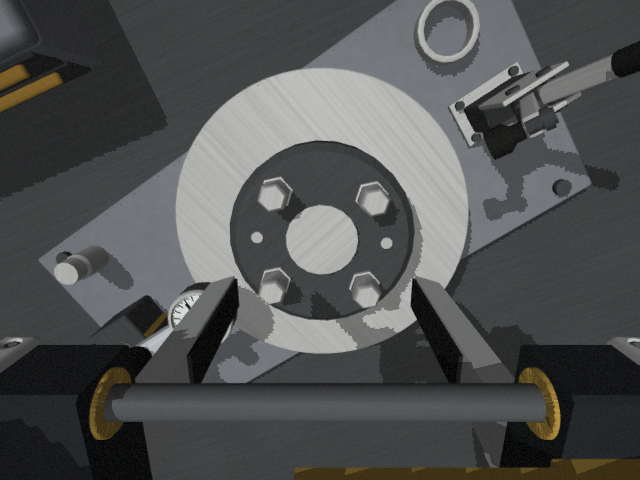

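```bash
python3 - <<'E'
from h import *
s=state()
h=atz("wrist",322,240,.1125,s);print(h)
N=[atz("wrist",u,v,.135,s) for u,v in((274,190),(374,195),(364,286),(273,284))];print(np.mean(N,0).round(4))
for n in N: v=n-np.mean(N,0);print(np.degrees(np.arctan2(v[1],v[0])),np.linalg.norm(v))
E
```

```text
[ 0.55080875 -0.03807744  0.1125    ]
[ 0.5569 -0.0401  0.135 ]
19.89821974767845 0.04812694549318568
-69.82940435623595 0.048592837876830684
-159.89432565580574 0.047068034621338
111.41386611121571 0.048779776882701825
```

step_arm([
  [[-0.1,2,0.5],[0,0.03,0]],
  [[-0.1,5,0.5],[0,0.03,0]],
  [[-0.1,7,0.5],[0,0.03,0]],
  [[-0.1,8.1,0.5],[0,0.03,0]],
  [[-0.1,8.1,0.5],[0,0.03,0]],
])

```text
time_s: 10.4
ee_pos: [0.5525, -0.0391, 0.1337]
eef_rot: [0.39, -0.392, 0.59, -0.588]
contact_force: [0.4, -0.2, 0.5]
width: 0.0942
```

```bash
cat > look.py <<'E'
from h import *
import sys
t=sys.argv[1];s=state();pl=plan([.552,-.0385,.132],0,s)
print("yaw",pl[0].round(2),"shift to axis",pl[1],"pos",pl[4],"q6",pl[3][5],"F",s["contact_force"].round(1),"T",s["torque"].round(2),"t",s["time_s"],"w",s["width"])
D=[.5278,.0763,.123]
ims=[]
for n in sys.argv[2:]:
    s=state();p,_=get_image(n);p=p[:,:,::-1];cv2.imwrite(f"pics/{t}_{n}.png",p)
    u,v=proj(n,D,s);print(n,round(u,1),round(v,1))
    r=15 if n=="scene" else 45
    M=np.float32([[400/(2*r),0,200-u*400/(2*r)],[0,400/(2*r),200-v*400/(2*r)]])
    ims.append(cv2.warpAffine(np.ascontiguousarray(p),M,(400,400),flags=cv2.INTER_CUBIC))
cv2.imwrite(f"pics/{t}_d.png",np.hstack(ims))
E
python3 look.py h scene
```

```text
yaw -112.9 shift to axis [-0.03  0.17 -0.07] pos [ 0.5525 -0.0391  0.1337] q6 1.74 F [ 0.4 -0.2  0.5] T [ 0.06  0.18 -0.03] t 10.4 w 0.09415067100642645
scene 360.5 266.1
```

View pics/h_scene.png

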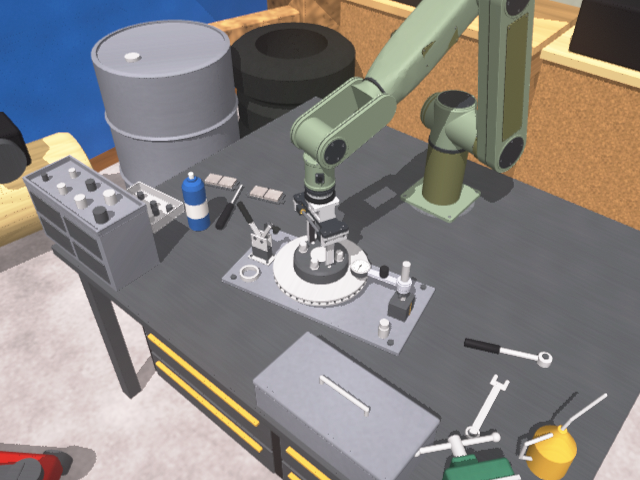

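View pics/h_d.png

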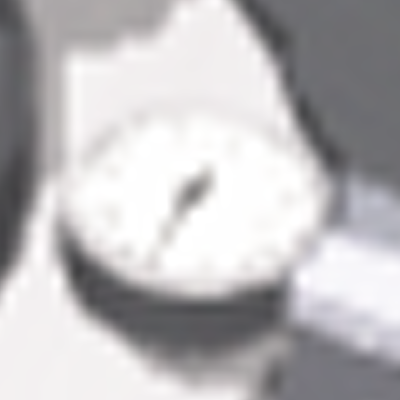

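step_arm([
  [[0,0,0],[0,-0.06,0]],
  [[0,0,0],[0,-0.12,0]],
  [[0,0,0],[0,-0.18,0]],
  [[0,0,0],[0,-0.24,0]],
  [[0,0,0],[0,-0.3,0]],
  [[0,0,0],[0,-0.36,0]],
  [[0,0,0],[0,-0.42,0]],
  [[0,0,0],[0,-0.48,0]],
  [[0,0,0],[0,-0.54,0]],
  [[0,0,0],[0,-0.6,0]],
  [[0,0,0],[0,-0.66,0]],
  [[0,0,0],[0,-0.72,0]],
])

```text
time_s: 11.95
ee_pos: [0.5529, -0.04, 0.1365]
eef_rot: [-0.573, 0.574, -0.414, 0.413]
contact_force: [-3.7, -1.3, 1.3]
width: 0.0939
```

```bash
python3 look.py i scene wrist
```

```text
yaw -71.6 shift to axis [-0.17  0.45 -0.04] pos [ 0.5529 -0.04    0.1365] q6 1.02 F [-3.7 -1.3  1.3] T [-0.25  0.87 -0.28] t 11.95 w 0.09394759629559103
scene 360.5 266.1
wrist 101.7 271.0
```

View pics/i_d.png

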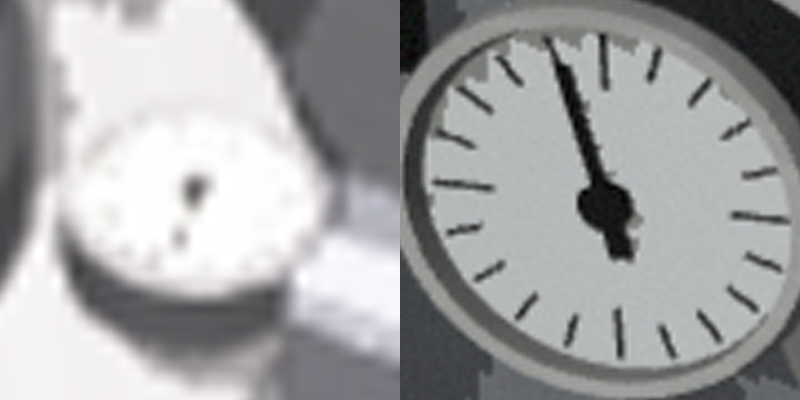

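View pics/i_wrist.png

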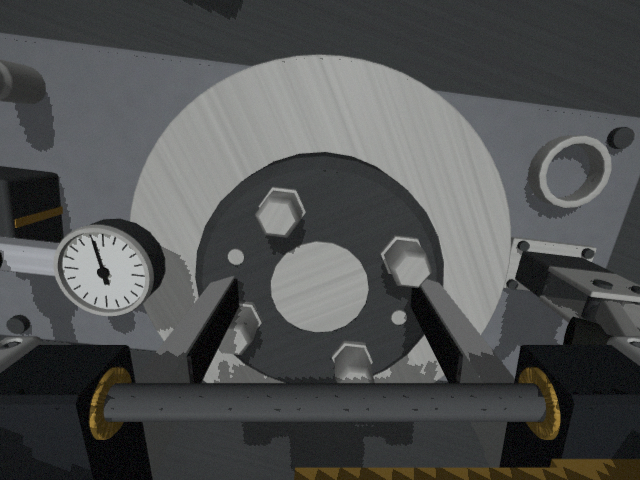

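step_arm([
  [[0,0.2,0],[0,-0.06,0]],
  [[0,0.3,0],[0,-0.12,0]],
  [[0,0.3,0],[0,-0.18,0]],
  [[0,0.3,0],[0,-0.24,0]],
  [[0,0.3,0],[0,-0.3,0]],
  [[0,0.3,0],[0,-0.36,0]],
  [[0,0.3,0],[0,-0.42,0]],
  [[0,0.3,0],[0,-0.48,0]],
  [[0,0.3,0],[0,-0.54,0]],
  [[0,0.3,0],[0,-0.6,0]],
  [[0,0.3,0],[0,-0.66,0]],
  [[0,0.3,0],[0,-0.72,0]],
])

```text
time_s: 13.55
ee_pos: [0.556, -0.0387, 0.1341]
eef_rot: [0.683, -0.681, 0.184, -0.187]
contact_force: [1.7, 2.8, 1.4]
width: 0.0941
```

```bash
python3 look.py j wrist
```

```text
yaw -30.44 shift to axis [-0.36  0.21 -0.18] pos [ 0.556  -0.0387  0.1341] q6 0.3 F [1.7 2.8 1.4] T [ 0.37 -0.19 -0.29] t 13.55 w 0.09412734908708126
wrist 147.6 128.3
```

View pics/j_wrist.png

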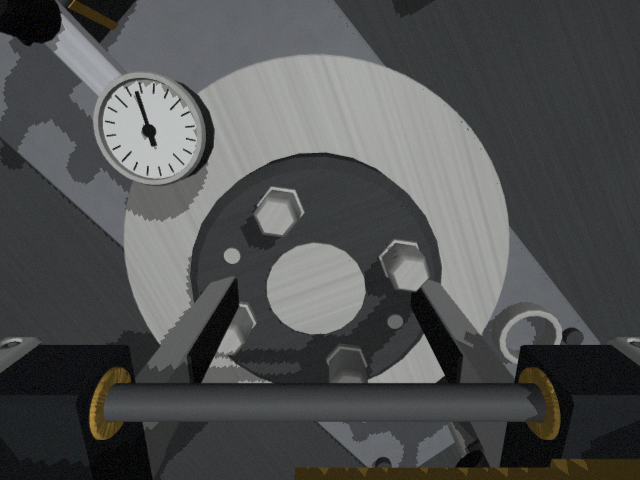

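View pics/j_d.png

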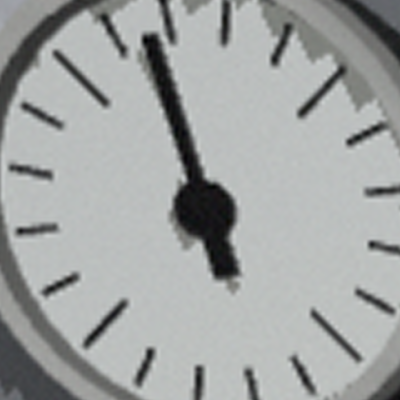

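step_arm([
  [[-0.1,0.1,-0.1],[0,-0.06,0]],
  [[-0.2,0.1,-0.1],[0,-0.12,0]],
  [[-0.2,0.1,-0.1],[0,-0.18,0]],
  [[-0.2,0.1,-0.1],[0,-0.24,0]],
  [[-0.2,0.1,-0.1],[0,-0.3,0]],
  [[-0.2,0.1,-0.1],[0,-0.36,0]],
  [[-0.2,0.1,-0.1],[0,-0.42,0]],
  [[-0.2,0.1,-0.1],[0,-0.48,0]],
  [[-0.2,0.1,-0.1],[0,-0.54,0]],
  [[-0.2,0.1,-0.1],[0,-0.6,0]],
  [[-0.2,0.1,-0.1],[0,-0.66,0]],
  [[-0.2,0.1,-0.1],[0,-0.72,0]],
])

```text
time_s: 15.1
ee_pos: [0.5546, -0.0366, 0.1336]
eef_rot: [0.705, -0.703, -0.069, 0.064]
contact_force: [1.8, 8.3, 4.1]
width: 0.0939
```

```bash
python3 look.py k wrist
```

```text
yaw 10.78 shift to axis [-0.29  0.16 -0.14] pos [ 0.5546 -0.0366  0.1336] q6 -0.42 F [1.8 8.3 4.1] T [ 1.3  -0.29 -0.31] t 15.1 w 0.09389302207388128
wrist 312.1 54.8
```

View pics/k_d.png

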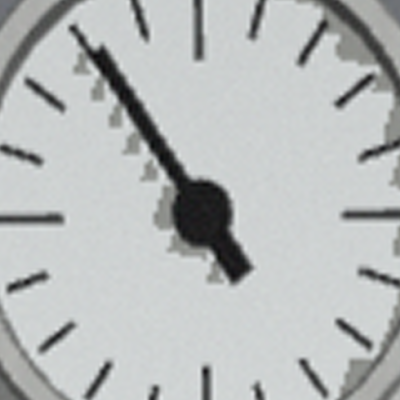

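step_arm([
  [[-0.1,0.1,-0.1],[0,-0.06,0]],
  [[-0.2,0.1,-0.1],[0,-0.12,0]],
  [[-0.2,0.1,-0.1],[0,-0.18,0]],
  [[-0.2,0.1,-0.1],[0,-0.24,0]],
  [[-0.2,0.1,-0.1],[0,-0.3,0]],
  [[-0.2,0.1,-0.1],[0,-0.36,0]],
  [[-0.2,0.1,-0.1],[0,-0.42,0]],
  [[-0.2,0.1,-0.1],[0,-0.48,0]],
  [[-0.2,0.1,-0.1],[0,-0.54,0]],
  [[-0.2,0.1,-0.1],[0,-0.6,0]],
  [[-0.2,0.1,-0.1],[0,-0.66,0]],
  [[-0.2,0.1,-0.1],[0,-0.72,0]],
])

```text
time_s: 16.65
ee_pos: [0.5503, -0.0395, 0.1311]
eef_rot: [0.636, -0.635, -0.311, 0.31]
contact_force: [-0.2, 3.3, 0.6]
width: 0.0939
```

```bash
python3 look.py l wrist
```

```text
yaw 52.05 shift to axis [ 0.19 -0.09 -0.07] pos [ 0.5503 -0.0395  0.1311] q6 -1.14 F [-0.2  3.3  0.6] T [ 0.49  0.12 -0.26] t 16.65 w 0.09389379309444816
wrist 493.5 118.3
```

View pics/l_wrist.png

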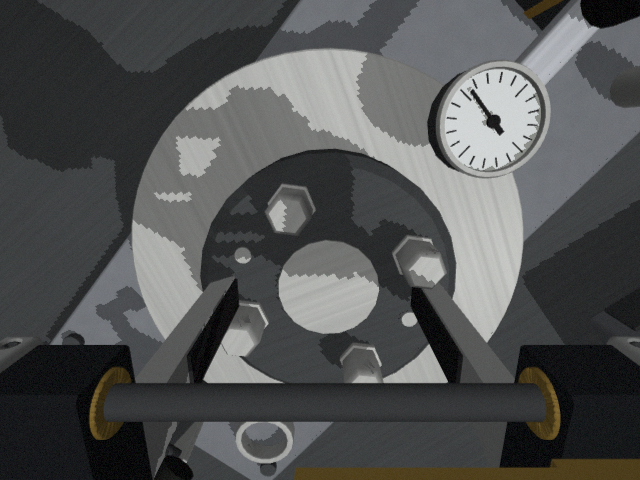

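step_arm([
  [[0.1,0,-0.1],[0,-0.06,0]],
  [[0.1,0,-0.1],[0,-0.12,0]],
  [[0.1,0,-0.1],[0,-0.18,0]],
  [[0.1,0,-0.1],[0,-0.24,0]],
  [[0.1,0,-0.1],[0,-0.3,0]],
  [[0.1,0,-0.1],[0,-0.36,0]],
  [[0.1,0,-0.1],[0,-0.42,0]],
  [[0.1,0,-0.1],[0,-0.48,0]],
])

```text
time_s: 17.7
ee_pos: [0.5513, -0.0403, 0.1308]
eef_rot: [-0.543, 0.544, 0.452, -0.452]
contact_force: [0.1, 0.3, 0.9]
width: 0.0941
```

```bash
python3 look.py m wrist; cp pics/l_d.png pics/l_d0.png
```

```text
yaw 79.52 shift to axis [ 0.19 -0.12 -0.03] pos [ 0.5513 -0.0403  0.1308] q6 -1.62 F [0.1 0.3 0.9] T [ 0.05  0.12 -0.24] t 17.7 w 0.09409499441657414
wrist 549.1 214.0
```

View pics/m_d.png

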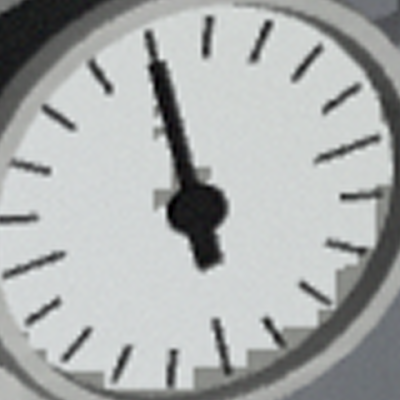

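step_arm([
  [[0,0,0],[0,-0.06,0]],
  [[0,0,0],[0,-0.12,0]],
  [[0,0,0],[0,-0.18,0]],
  [[0,0,0],[0,-0.24,0]],
  [[0,0,0],[0,-0.3,0]],
  [[0,0,0],[0,-0.36,0]],
  [[0,0,0],[0,-0.42,0]],
  [[0,0,0],[0,-0.48,0]],
])

```text
time_s: 18.75
ee_pos: [0.5526, -0.0402, 0.1309]
eef_rot: [-0.42, 0.422, 0.569, -0.567]
contact_force: [2.6, 1.6, -2.5]
width: 0.0939
```

```bash
python3 look.py n wrist
```

```text
yaw 106.98 shift to axis [ 0.18 -0.11  0.01] pos [ 0.5526 -0.0402  0.1309] q6 -2.1 F [ 2.6  1.6 -2.5] T [ 0.32 -0.47 -0.26] t 18.75 w 0.09387260324590363
wrist 546.5 314.0
```

View pics/n_d.png

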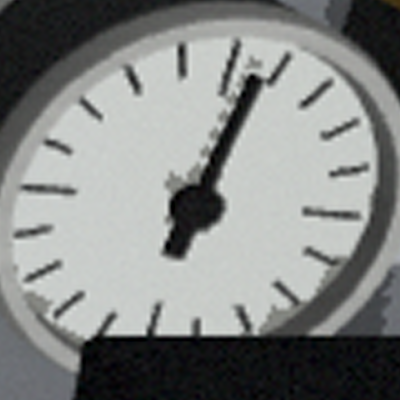

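View pics/n_wrist.png

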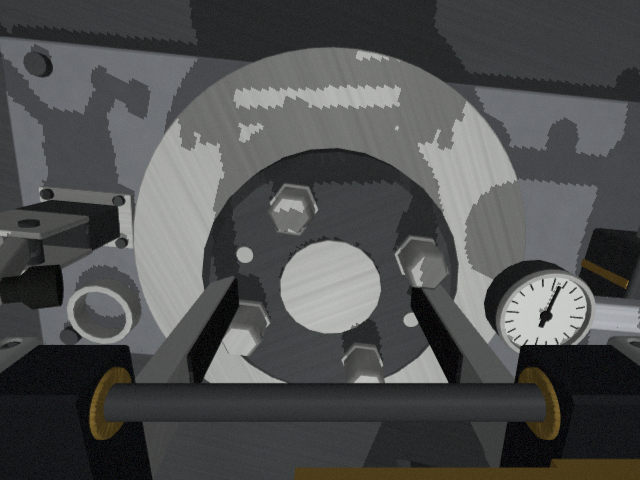

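step_arm([
  [[0.1,0,0],[0,0.08,0]],
  [[0.1,0,0],[0,0.16,0]],
  [[0.1,0,0],[0,0.24,0]],
  [[0.1,0,0],[0,0.32,0]],
  [[0.1,0,0],[0,0.4,0]],
  [[0.1,0,0],[0,0.48,0]],
  [[0.1,0,0],[0,0.56,0]],
  [[0.1,0,0],[0,0.64,0]],
  [[0.1,0,0],[0,0.7,0]],
  [[0.1,0,0],[0,0.76,0]],
  [[0.1,0,0],[0,0.82,0]],
  [[0.1,0,0],[0,0.88,0]],
])

```text
time_s: 20.3
ee_pos: [0.5498, -0.0387, 0.1307]
eef_rot: [0.624, -0.622, -0.334, 0.335]
contact_force: [-3.1, 1.9, 3.1]
width: 0.0943
```

step_arm([
  [[0,0,0],[0,0.06,0]],
  [[0,0,0],[0,0.12,0]],
  [[0,0,0],[0,0.18,0]],
  [[0,0,0],[0,0.24,0]],
  [[0,0,0],[0,0.3,0]],
  [[0,0,0],[0,0.36,0]],
  [[0,0,0],[0,0.42,0]],
  [[0,0,0],[0,0.48,0]],
  [[0,0,0],[0,0.54,0]],
  [[0,0,0],[0,0.6,0]],
  [[0,0,0],[0,0.66,0]],
  [[0,0,0],[0,0.72,0]],
])

```text
time_s: 21.8
ee_pos: [0.5497, -0.0377, 0.1307]
eef_rot: [0.702, -0.7, -0.093, 0.094]
contact_force: [-4.3, 4.7, 3.8]
width: 0.0933
```

```bash
python3 look.py o wrist
```

```text
yaw 15.19 shift to axis [ 0.21 -0.13 -0.14] pos [ 0.5497 -0.0377  0.1307] q6 -0.49 F [-4.3  4.7  3.8] T [0.87 0.59 0.25] t 21.8 w 0.09326931846207819
wrist 344.2 53.8
```

View pics/o_wrist.png

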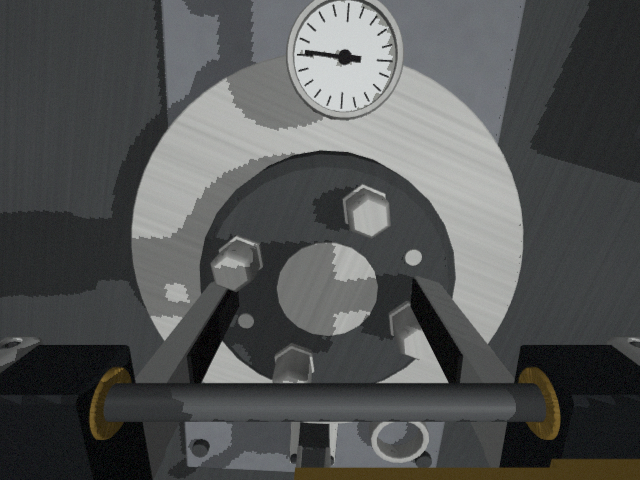

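View pics/o_d.png

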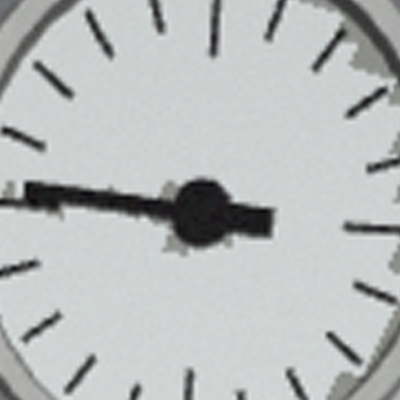

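step_arm([
  [[0.1,0,-0.1],[0,0.06,0]],
  [[0.1,0,-0.1],[0,0.12,0]],
  [[0.1,0,-0.1],[0,0.18,0]],
  [[0.1,0,-0.1],[0,0.24,0]],
  [[0.1,0,-0.1],[0,0.31,0]],
  [[0.1,0,-0.1],[0,0.38,0]],
  [[0.1,0,-0.1],[0,0.45,0]],
  [[0.1,0,-0.1],[0,0.52,0]],
  [[0.1,0,-0.1],[0,0.59,0]],
  [[0.1,0,-0.1],[0,0.66,0]],
  [[0.1,0,-0.1],[0,0.73,0]],
  [[0.1,0,-0.1],[0,0.8,0]],
])

```text
time_s: 23.35
ee_pos: [0.552, -0.0386, 0.1303]
eef_rot: [0.683, -0.681, 0.187, -0.186]
contact_force: [-0.5, 4.5, 0.5]
width: 0.0943
```

step_arm([
  [[0,0,0],[0,0.07,0]],
  [[0,0,0],[0,0.14,0]],
  [[0,0,0],[0,0.21,0]],
  [[0,0,0],[0,0.28,0]],
  [[0,0,0],[0,0.35,0]],
  [[0,0,0],[0,0.42,0]],
  [[0,0,0],[0,0.49,0]],
  [[0,0,0],[0,0.56,0]],
  [[0,0,0],[0,0.63,0]],
  [[0,0,0],[0,0.7,0]],
  [[0,0,0],[0,0.77,0]],
  [[0,0,0],[0,0.77,0]],
])

```text
time_s: 24.85
ee_pos: [0.5524, -0.0404, 0.1306]
eef_rot: [-0.562, 0.563, -0.428, 0.429]
contact_force: [0.3, -0.3, 0.4]
width: 0.094
```

```bash
python3 look.py p wrist
```

```text
yaw -74.59 shift to axis [-0.2  -0.14  0.01] pos [ 0.5524 -0.0404  0.1306] q6 1.07 F [ 0.3 -0.3  0.4] T [ 0.03  0.16 -0.03] t 24.85 w 0.09396196122131138
wrist 95.2 284.4
```

View pics/p_wrist.png

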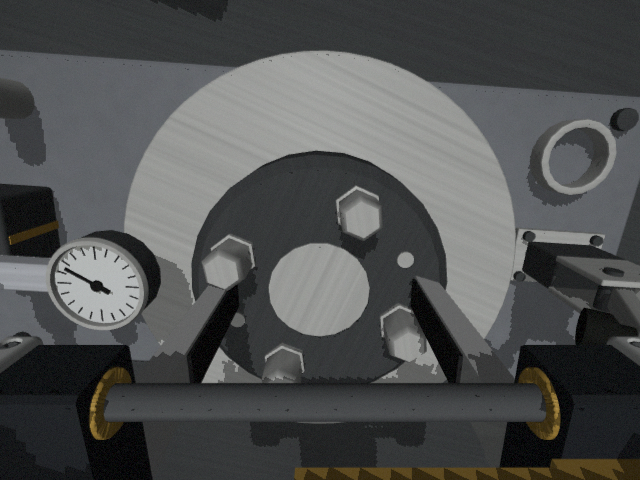

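View pics/p_d.png

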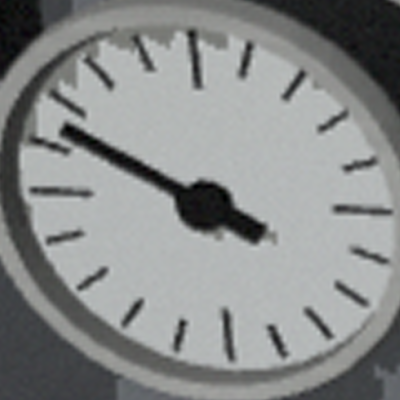

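step_arm([
  [[0,-1,0],[0,-0.1,0]],
  [[0,-4,0],[0,-0.2,0]],
  [[0,-5,0],[0,-0.3,0]],
  [[0,-5,0],[0,-0.48,0]],
  [[0,-5,0],[0,-0.66,0]],
  [[0,-5,0],[0,-0.84,0]],
  [[0,-5,0],[0,-1.02,0]],
  [[0,-5,0],[0,-1.2,0]],
  [[0,-5,0],[0,-1.38,0]],
  [[0,-5,0],[0,-1.56,0]],
  [[0,-5,0],[0,-1.74,0]],
  [[0,-5,0],[0,-1.83,0]],
])

```text
time_s: 26.4
ee_pos: [0.5526, -0.0406, 0.1807]
eef_rot: [-0.682, 0.683, 0.186, -0.186]
contact_force: [-0.3, -0.0, -0.0]
width: 0.0938
```

```bash
python3 look.py q wrist
```

```text
yaw 30.48 shift to axis [0.06 4.87 0.22] pos [ 0.5526 -0.0406  0.1807] q6 -0.76 F [-0.3 -0.  -0. ] T [-0.05  0.05  0.03] t 26.4 w 0.09375585323890573
wrist 390.7 76.6
```

View pics/q_wrist.png

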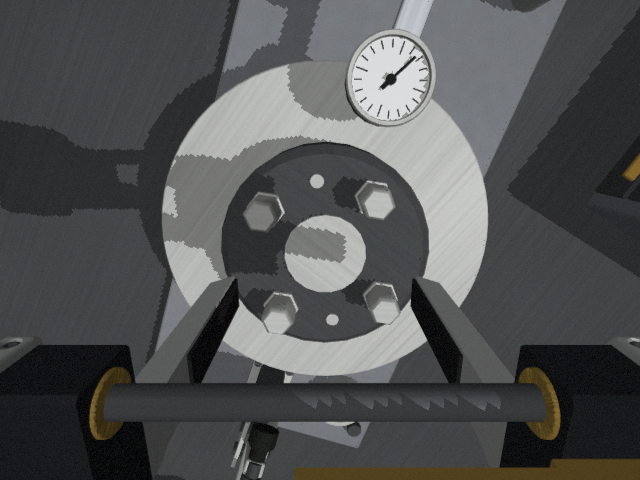

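step_arm([
  [[0,2,0.2],[0,0,0]],
  [[0,4,0.2],[0,0,0]],
  [[0,4.9,0.2],[0,0.05,0]],
  [[0,4.9,0.2],[0,0.1,0]],
  [[0,4.9,0.2],[0,0.17,0]],
  [[0,4.9,0.2],[0,0.24,0]],
  [[0,4.9,0.2],[0,0.31,0]],
  [[0,4.9,0.2],[0,0.38,0]],
  [[0,4.9,0.2],[0,0.45,0]],
  [[0,4.9,0.2],[0,0.52,0]],
  [[0,4.9,0.2],[0,0.59,0]],
  [[0,4.9,0.2],[0,0.66,0]],
])

```text
time_s: 27.95
ee_pos: [0.5514, -0.0378, 0.1316]
eef_rot: [0.706, -0.705, 0.047, -0.048]
contact_force: [-0.1, 1.7, 0.6]
width: 0.0936
```

step_arm([
  [[0,0,0],[0,0.07,0]],
  [[0,0,0],[0,0.14,0]],
  [[0,0,0],[0,0.21,0]],
  [[0,0,0],[0,0.28,0]],
  [[0,0,0],[0,0.35,0]],
  [[0,0,0],[0,0.42,0]],
  [[0,0,0],[0,0.48,0]],
  [[0,0,0],[0,0.54,0]],
  [[0,0,0],[0,0.6,0]],
  [[0,0,0],[0,0.66,0]],
  [[0,0,0],[0,0.7,0]],
  [[0,0,0],[0,0.7,0]],
])

```text
time_s: 29.45
ee_pos: [0.5515, -0.0387, 0.1317]
eef_rot: [-0.647, 0.647, -0.285, 0.286]
contact_force: [-0.6, -0.5, 0.4]
width: 0.094
```

```bash
python3 look.py r wrist
```

```text
yaw -47.67 shift to axis [ 0.02 -0.03  0.05] pos [ 0.5515 -0.0387  0.1317] q6 0.61 F [-0.6 -0.5  0.4] T [-0.06  0.13 -0.03] t 29.45 w 0.09401577186724155
wrist 114.4 182.5
```

View pics/r_d.png

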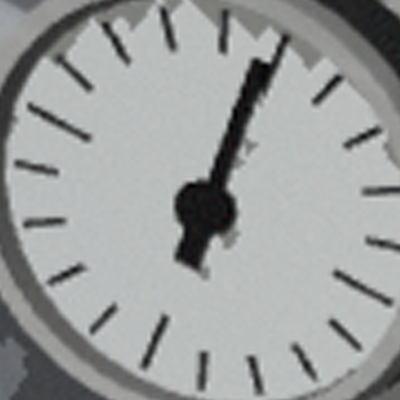

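View pics/r_wrist.png

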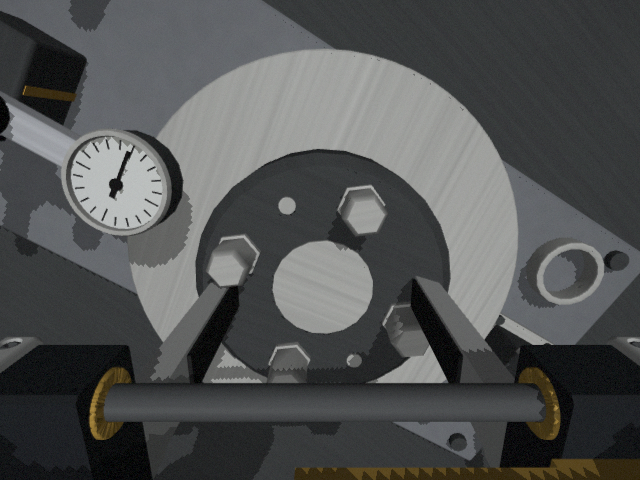

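step_arm([
  [[0,0,0],[0,0.05,0]],
  [[0,0,0],[0,0.1,0]],
  [[0,0,0],[0,0.15,0]],
  [[0,0,0],[0,0.19,0]],
  [[0,0,0],[0,0.22,0]],
  [[0,0,0],[0,0.24,0]],
  [[0,0,0],[0,0.24,0]],
  [[0,0,0],[0,0.24,0]],
])

```text
time_s: 30.5
ee_pos: [0.5512, -0.0384, 0.1315]
eef_rot: [0.608, -0.608, 0.361, -0.361]
contact_force: [-0.2, -1.0, 0.0]
width: 0.094
```

```bash
python3 look.py s wrist
```

```text
yaw -61.41 shift to axis [ 0.04 -0.05  0.07] pos [ 0.5512 -0.0384  0.1315] q6 0.85 F [-0.2 -1.   0. ] T [-0.12  0.1   0.03] t 30.5 w 0.09401097776121055
wrist 100.8 233.8
```

View pics/s_d.png

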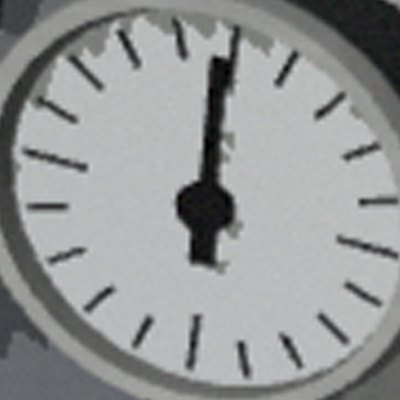

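step_arm([
  [[0,0,0],[0,-0.08,0]],
  [[0,0,0],[0,-0.15,0]],
  [[0,0,0],[0,-0.2,0]],
  [[0,-3,0],[0,-0.2,0]],
  [[0,-7,0],[0,-0.3,0]],
  [[0,-12,0],[0,-0.45,0]],
  [[0,-12,0],[0,-0.6,0]],
  [[0,-12,0],[0,-0.78,0]],
  [[0,-12,0],[0,-0.96,0]],
  [[0,-12,0],[0,-1.14,0]],
  [[0,-12,0],[0,-1.28,0]],
  [[0,-12,0],[0,-1.28,0]],
])

```text
time_s: 32.05
ee_pos: [0.551, -0.0383, 0.2513]
eef_rot: [0.703, -0.703, -0.073, 0.073]
contact_force: [-1.0, -0.7, 0.5]
width: 0.0944
```

```bash
python3 look.py t wrist scene; python3 - <<'E'
from h import *
print(plan([.6014,-.2734,.25],11.9))
E
```

```text
yaw 11.85 shift to axis [ 0.1  11.93 -0.04] pos [ 0.551  -0.0383  0.2513] q6 -0.43 F [-1.  -0.7  0.5] T [-0.05  0.05 -0.02] t 32.05 w 0.09443115496719222
wrist 325.4 85.8
scene 360.5 266.1
(np.float64(11.820251314044386), array([  0.11,   0.13, -24.04]), array([-0.   , -0.001, -0.   ]), array([-0.23,  0.14,  1.56,  0.  ,  1.45, -0.43]), array([ 0.551 , -0.0383,  0.2513]))
```

View pics/t_d.png

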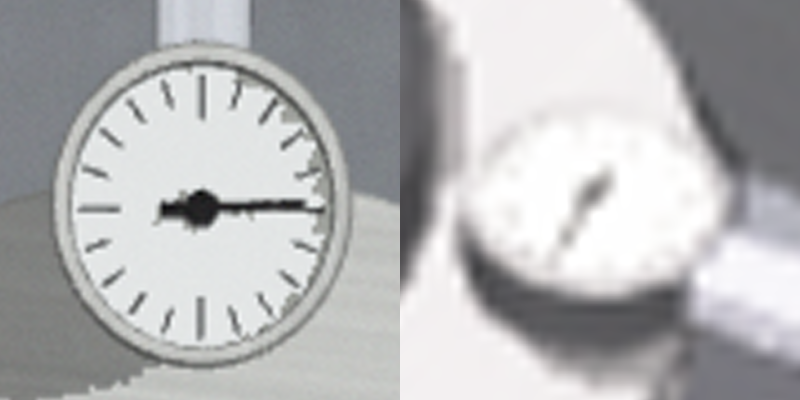

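View pics/t_wrist.png

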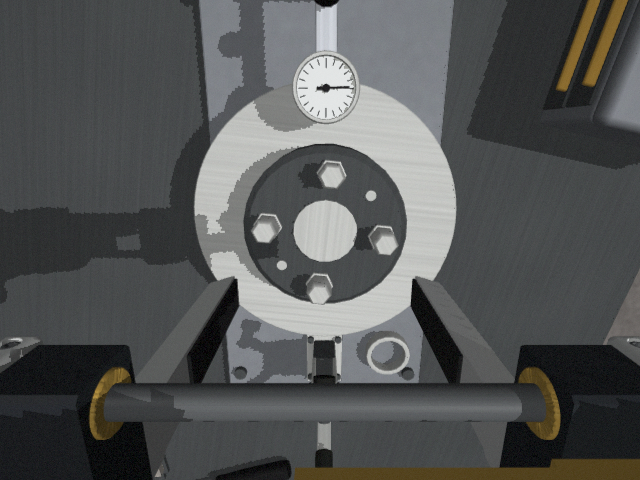

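step_arm([
  [[0,0,-3],[0,0,0]],
  [[0,0,-7],[0,0,0]],
  [[0,0,-12],[0,0,0]],
  [[0.1,0,-17],[0,0,0]],
  [[0.1,0,-21],[0,0,0]],
  [[0.1,0,-23.5],[0,0,0]],
  [[0.1,0,-24],[0,0,0]],
  [[0.1,0,-24],[0,0,0]],
], gripper=-0.1)

```text
time_s: 33.15
ee_pos: [0.6016, -0.2725, 0.2512]
eef_rot: [0.704, -0.703, -0.073, 0.073]
contact_force: [-0.7, 0.9, -0.7]
width: 0.0523
```

```bash
python3 - <<'E'
from h import *
s=state();print(plan([.6014,-.2734,.166],11.9,s),s["width"],s["time_s"])
p,_=get_image("wrist");cv2.imwrite("pics/u_w.png",p[:,:,::-1])
p,_=get_image("side");crop(p[:,:,::-1],"pics/u_s.png",280,220,120,90,6.6)
for P in([.6014,-.2734,.171],[.5932,-.2343,.096]): print(proj("wrist",P,s),proj("side",P))
E
```

```text
(np.float64(11.906541558519754), array([-0.04,  8.52, -0.09]), array([-0.001,  0.   , -0.   ]), array([-0.56,  0.37,  1.27,  0.  ,  1.5 , -0.76]), array([ 0.6016, -0.2725,  0.2512])) 0.052287721097689796 33.15
(np.float64(323.52530040864895), np.float64(253.8019843174571)) (np.float64(348.1107236097774), np.float64(267.4313711552001))
(np.float64(323.7838516918421), np.float64(184.20397242412793)) (np.float64(342.934554689843), np.float64(281.19242793708304))
```

View pics/u_w.png

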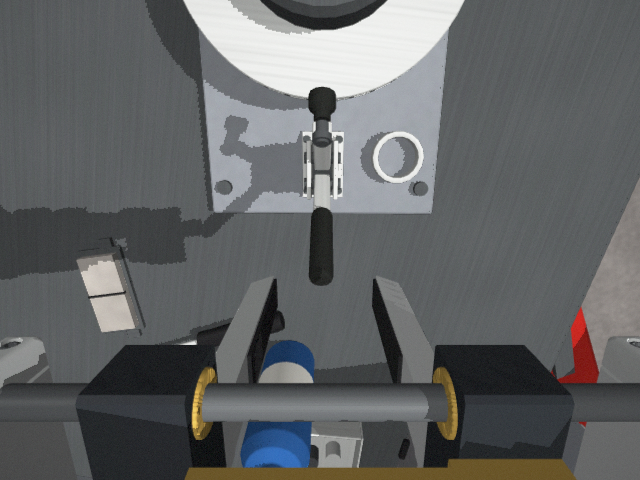

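View pics/u_s.png

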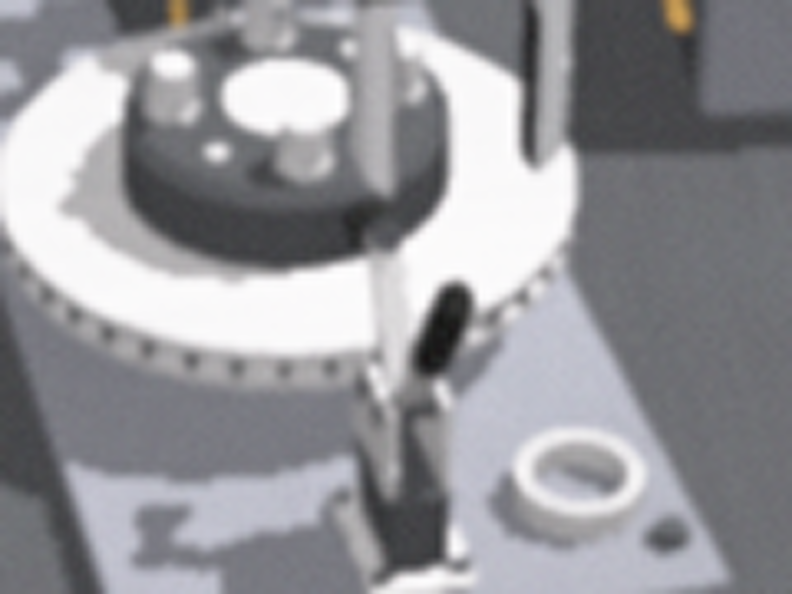

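step_arm([
  [[-0.1,4,-0.1],[0,0,0]],
  [[-0.1,7,-0.1],[0,0,0]],
  [[-0.1,8.5,-0.1],[0,0,0]],
  [[-0.1,8.5,-0.1],[0,0,0]],
])

```text
time_s: 33.75
ee_pos: [0.6005, -0.273, 0.1655]
eef_rot: [0.704, -0.703, -0.073, 0.075]
contact_force: [-0.7, 0.0, 0.1]
width: 0.0515
```

step_arm([
  [[0,0,0],[0,0,0]],
  [[0,0,0],[0,0,0]],
  [[0,0,0],[0,0,0]],
  [[0,0,0],[0,0,0]],
], gripper=0.9)

```text
time_s: 34.25
ee_pos: [0.5996, -0.2749, 0.1671]
eef_rot: [-0.703, 0.704, 0.072, -0.075]
contact_force: [-2.9, -1.1, 2.5]
width: 0.016
```

```bash
python3 - <<'E'
from h import *
s=state();print(s["ee_pos"],s["width"],s["time_s"],s["contact_force"])
u=np.array([.206,-.9785]);P=np.array([.5932,-.2343]);g=s["ee_pos"]+[0,0,.005]
h=(g[:2]-P)@u;v=g[2]-.096;r=np.hypot(h,v);a=np.degrees(np.arctan2(v,h));print(r,a)
for t in np.arange(a-5.2,-6,-5.2):
    print(round(t,1),"y",round((v-r*np.sin(np.radians(t)))*100,2),"z",round(-(r*np.cos(np.radians(t))-h)*100,2))
p,_=get_image("side");crop(p[:,:,::-1],"pics/v_s.png",280,200,120,90,6.6)
E
```

```text
[ 0.59959831 -0.27491001  0.16714852] 0.016008753016184173 34.25 [-2.92529179 -1.13274277  2.54840583]
0.08651073117529946 61.66897962513497
56.5 y 0.4 z -0.67
51.3 y 0.87 z -1.31
46.1 y 1.38 z -1.9
40.9 y 1.95 z -2.44
35.7 y 2.57 z -2.92
30.5 y 3.23 z -3.35
25.3 y 3.92 z -3.72
20.1 y 4.65 z -4.02
14.9 y 5.39 z -4.26
9.7 y 6.16 z -4.42
4.5 y 6.94 z -4.52
-0.7 y 7.73 z -4.54
-5.9 y 8.51 z -4.5
```

View pics/v_s.png

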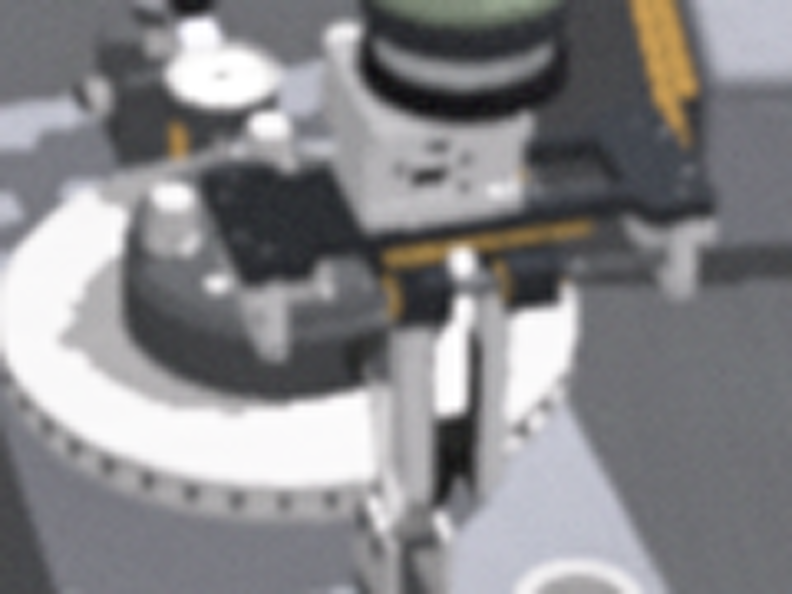

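step_arm([
  [[0,0.4,-0.67],[0,0,0]],
  [[0,0.87,-1.31],[0,0,0]],
  [[0,1.38,-1.9],[0,0,0]],
  [[0,1.95,-2.44],[0,0,0]],
  [[0,2.57,-2.92],[0,0,0]],
  [[0,3.23,-3.35],[0,0,0]],
  [[0,3.92,-3.72],[0,0,0]],
  [[0,4.65,-4.02],[0,0,0]],
  [[0,5.39,-4.26],[0,0,0]],
  [[0,6.16,-4.42],[0,0,0]],
  [[0,6.16,-4.42],[0,0,0]],
])

```text
time_s: 35.67
ee_pos: [0.6092, -0.3214, 0.1057]
eef_rot: [-0.701, 0.705, 0.073, -0.074]
contact_force: [-3.1, -7.0, 0.3]
width: 0.0168
```

```bash
python3 - <<'E'
from h import *
s=state();print(s["ee_pos"],s["width"],s["time_s"],s["contact_force"])
u=np.array([.206,-.9785]);P=np.array([.5932,-.2343]);g=s["ee_pos"]+[0,0,.005]
h=(g[:2]-P)@u;v=g[2]-.096;r=np.hypot(h,v);a=np.degrees(np.arctan2(v,h));print(r,a)
E
```

```text
[ 0.60915304 -0.32144574  0.10574691] 0.016787624540649807 35.675 [-3.06981256 -6.97471551  0.2649607 ]
0.08977787902549027 9.454247000548634
```

step_arm([
  [[0,0.3,0.1],[0,0,0]],
  [[0,0.6,0.1],[0,0,0]],
  [[0,0.9,0.1],[0,0,0]],
  [[0,1.2,0.1],[0,0,0]],
  [[0,1.4,0.1],[0,0,0]],
  [[0,1.5,0.1],[0,0,0]],
  [[0,1.5,0.1],[0,0,0]],
])

```text
time_s: 36.55
ee_pos: [0.6094, -0.3222, 0.0923]
eef_rot: [-0.7, 0.707, 0.073, -0.073]
contact_force: [-4.1, -9.6, 4.2]
width: 0.016
```

step_arm([
  [[0,0.15,0.2],[0,0,0]],
  [[0,0.3,0.2],[0,0,0]],
  [[0,0.4,0.2],[0,0,0]],
  [[0,0.4,0.2],[0,0,0]],
])

```text
time_s: 37.05
ee_pos: [0.6093, -0.3215, 0.0889]
eef_rot: [-0.699, 0.707, 0.073, -0.073]
contact_force: [-3.2, -10.8, 3.5]
width: 0.0162
```

```bash
python3 - <<'E'
from h import *
s=state();print(s["ee_pos"],s["torque"])
p,_=get_image("wrist");cv2.imwrite("pics/w_w.png",p[:,:,::-1])
p,_=get_image("side");crop(p[:,:,::-1],"pics/w_s.png",280,220,120,90,6.6)
E
```

```text
[ 0.60925931 -0.32151887  0.08885587] [-1.84823696  0.83258857 -0.05451422]
```

View pics/w_w.png

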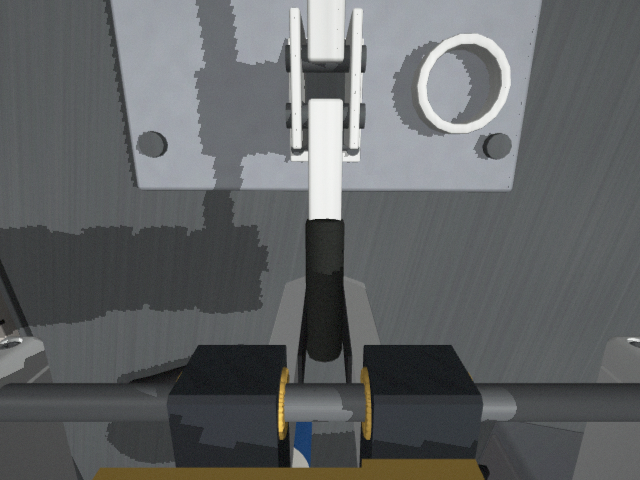

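View pics/w_s.png

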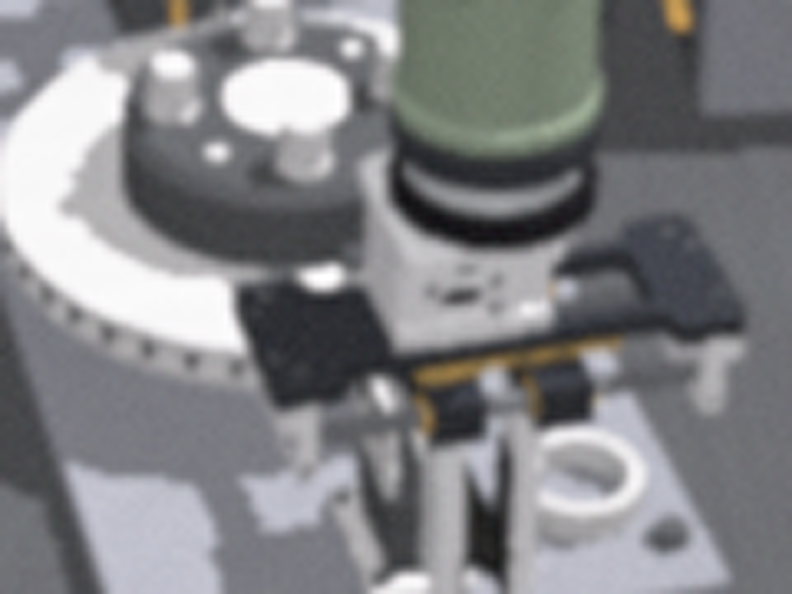

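```bash
python3 - <<'E'
from h import *
s=state();p,d=get_image("wrist")
for u,v in[(325,120),(325,150),(325,180),(325,205),(325,240),(324,280),(324,320),(324,345),(440,170),(320,20)]:print(u,v,atd("wrist",u,v,d[v,u],s).round(4))
E
```

```text
325 120 [ 0.5917 -0.2357  0.1035]
325 150 [ 0.5941 -0.247   0.1028]
325 180 [ 0.5966 -0.2588  0.1039]
325 205 [ 0.5987 -0.2688  0.1052]
325 240 [ 0.6014 -0.2818  0.112 ]
324 280 [ 0.6046 -0.2991  0.1124]
324 320 [ 0.6084 -0.3171  0.1137]
324 345 [ 0.611  -0.3297  0.1133]
440 170 [ 0.6708 -0.2486  0.017 ]
320 20 [ 0.5828 -0.2021  0.1042]
```

step_arm([
  [[0,-0.3,-0.2],[0,0,0]],
  [[0,-0.3,-0.2],[0,0,0]],
  [[0,-0.3,-0.2],[0,0,0]],
], gripper=0.3)

```text
time_s: 37.58
ee_pos: [0.61, -0.3157, 0.0884]
eef_rot: [0.704, -0.703, -0.074, 0.074]
contact_force: [0.5, -0.8, -0.0]
width: 0.0332
```

step_arm([
  [[0,-2,0],[0,0,0]],
  [[0,-5,0],[0,0,0]],
  [[0,-6,0],[0,0,0]],
  [[0,-6,0],[0,0,0]],
])

```text
time_s: 38.08
ee_pos: [0.6108, -0.3167, 0.1506]
eef_rot: [-0.703, 0.704, 0.074, -0.073]
contact_force: [-0.0, -1.2, 0.2]
width: 0.033
```

step_arm([
  [[0,0,0],[0,0,0]],
  [[0,0,0],[0,0,0]],
  [[0,0,0],[0,0,0]],
  [[0,0,0],[0,0,0]],
], gripper=1)

```text
time_s: 38.58
ee_pos: [0.6098, -0.3163, 0.1483]
eef_rot: [0.703, -0.703, -0.073, 0.074]
contact_force: [0.8, -0.2, 0.0]
width: 0.0006
```

```bash
python3 - <<'E'
from h import *
s=state();print(plan([.6107,-.318,.13],11.9,s),s["width"],s["time_s"],s["contact_force"])
p,d=get_image("wrist");cv2.imwrite("pics/x_w.png",p[:,:,::-1]);np.save("pics/x_w.npy",d)
E
```

```text
(np.float64(11.942987138652601), array([ 0.06,  1.83, -0.18]), array([-0.001,  0.001, -0.001]), array([-0.6 ,  0.5 ,  1.31,  0.  ,  1.34, -0.81]), array([ 0.6098, -0.3163,  0.1483])) 0.0006478138925635915 38.575 [ 0.75783184 -0.24536528  0.00516367]
```

View pics/x_w.png

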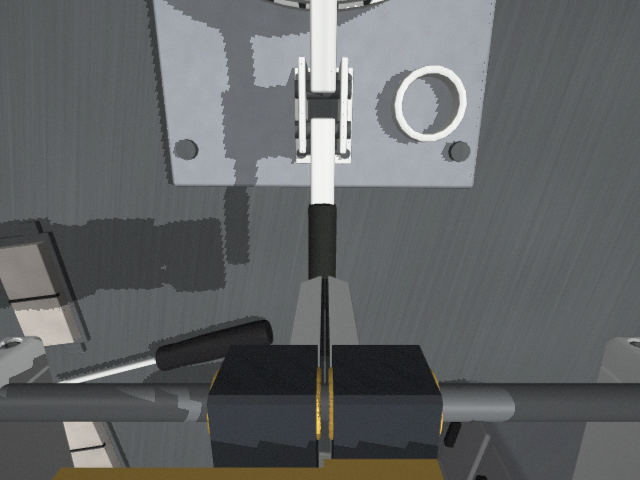

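step_arm([
  [[0,1,-0.2],[0,0,0]],
  [[0,1.7,-0.2],[0,0,0]],
  [[0,2,-0.2],[0,0,0]],
  [[0,2.3,-0.2],[0,0,0]],
  [[0,2.6,-0.2],[0,0,0]],
  [[0,2.6,-0.2],[0,0,0]],
])

```text
time_s: 39.38
ee_pos: [0.6102, -0.3186, 0.1245]
eef_rot: [-0.703, 0.703, 0.073, -0.074]
contact_force: [-3.2, 0.7, 5.9]
width: 0.0007
```

step_arm([
  [[0,0.2,0],[0,0,0]],
  [[0,0.4,0],[0,0,0]],
  [[0,0.6,0],[0,0,0]],
  [[0,0.7,0],[0,0,0]],
  [[0,0.7,0],[0,0,0]],
])

```text
time_s: 40.0
ee_pos: [0.6104, -0.3188, 0.1232]
eef_rot: [-0.703, 0.704, 0.074, -0.074]
contact_force: [-11.4, 6.1, 24.5]
width: 0.0006
```

step_arm([
  [[0,0.1,0],[0,0,0]],
  [[0,0.2,0],[0,0,0]],
  [[0,0.25,0],[0,0,0]],
  [[0,0.25,0],[0,0,0]],
])

```text
time_s: 40.5
ee_pos: [0.6106, -0.3189, 0.1228]
eef_rot: [-0.702, 0.704, 0.074, -0.074]
contact_force: [-12.9, 7.4, 31.7]
width: 0.0006
```

```bash
python3 - <<'E'
from h import *
s=state();p,d=get_image("wrist");cv2.imwrite("pics/y_w.png",p[:,:,::-1]);print(s["contact_force"])
for u in(322,324):
  for v in range(90,300,12):
    if d[v,u]>0:print(u,v,atd("wrist",u,v,d[v,u],s).round(4))
E
```

```text
[-12.85174138   7.44246025  31.6503104 ]
322 90 [ 0.5873 -0.215   0.0628]
322 102 [ 0.5887 -0.2214  0.0623]
322 114 [ 0.5907 -0.2297  0.1031]
322 126 [ 0.5918 -0.2351  0.1024]
322 138 [ 0.593  -0.2407  0.1031]
322 150 [ 0.5942 -0.2464  0.1026]
322 162 [ 0.5954 -0.2521  0.1028]
322 174 [ 0.5966 -0.258   0.103 ]
322 186 [ 0.5978 -0.2638  0.104 ]
322 198 [ 0.5991 -0.2698  0.1047]
322 210 [ 0.6002 -0.275   0.1089]
322 222 [ 0.6015 -0.281   0.1097]
322 234 [ 0.6029 -0.2875  0.1088]
322 246 [ 0.6042 -0.294   0.1083]
322 258 [ 0.6056 -0.3003  0.109 ]
322 270 [ 0.607  -0.307   0.1089]
322 282 [ 0.608  -0.3115  0.1141]
322 294 [ 0.608  -0.3114  0.1289]
324 90 [ 0.5884 -0.2147  0.062 ]
324 102 [ 0.5898 -0.2212  0.0625]
324 114 [ 0.5916 -0.2295  0.1038]
324 126 [ 0.5928 -0.2349  0.1024]
324 138 [ 0.5939 -0.2405  0.102 ]
324 150 [ 0.5951 -0.2461  0.1036]
324 162 [ 0.5963 -0.2518  0.104 ]
324 174 [ 0.5976 -0.2578  0.1029]
324 186 [ 0.5988 -0.2636  0.1042]
324 198 [ 0.6002 -0.2698  0.1033]
324 210 [ 0.6013 -0.2751  0.1078]
324 222 [ 0.6026 -0.2811  0.1085]
324 234 [ 0.6039 -0.2873  0.1086]
324 246 [ 0.6053 -0.2941  0.1073]
324 258 [ 0.6066 -0.3004  0.1082]
324 270 [ 0.6081 -0.3072  0.1077]
324 282 [ 0.609  -0.3113  0.1142]
324 294 [ 0.609  -0.3115  0.1283]
```

View pics/y_w.png

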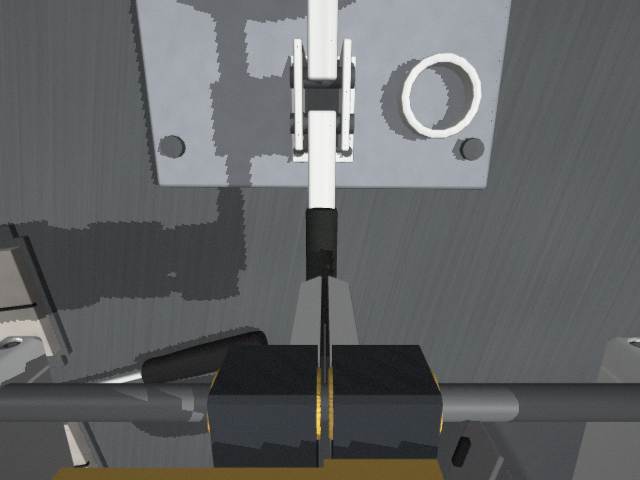

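step_arm([
  [[0,-0.3,0],[0,0,0]],
  [[0,-0.7,0],[0,0,0]],
  [[0,-1.2,0],[0,0,0]],
  [[0,-2.5,0],[0,0,0]],
  [[0,-6,0],[0,0,0]],
  [[0,-10,0],[0,0,0]],
  [[0,-13,0],[0,0,0]],
  [[0,-13,0],[0,0,0]],
])

```text
time_s: 41.55
ee_pos: [0.6122, -0.3196, 0.2473]
eef_rot: [-0.702, 0.705, 0.076, -0.072]
contact_force: [0.2, 0.3, 0.9]
width: 0.0003
```

```bash
python3 - <<'E'
from h import *
s=state();p,d=get_image("wrist");cv2.imwrite("pics/z_w.png",p[:,:,::-1]);print(s["contact_force"],s["ee_pos"],s["time_s"])
for P in([.594,-.24,.1],[.598,-.262,.104],[.602,-.281,.108],[.606,-.30,.109],[.609,-.313,.109],[.611,-.325,.109],[.613,-.333,.109]):
  u,v=proj("wrist",P,s);print(P,atd("wrist",u,v,np.median(d[int(v)-1:int(v)+2,int(u)-1:int(u)+2]),s).round(4))
E
python3 look.py z2 scene side
```

```text
[0.19189902 0.34625455 0.86358865] [ 0.61224717 -0.31958787  0.24731431] 41.55
[0.594, -0.24, 0.1] [ 0.594  -0.24    0.1037]
[0.598, -0.262, 0.104] [ 0.598  -0.262   0.1041]
[0.602, -0.281, 0.108] [ 0.602  -0.2808  0.1091]
[0.606, -0.3, 0.109] [ 0.6059 -0.2997  0.1105]
[0.609, -0.313, 0.109] [ 0.6089 -0.3124  0.1112]
[0.611, -0.325, 0.109] [ 0.6109 -0.3244  0.1111]
[0.613, -0.333, 0.109] [ 0.6129 -0.3322  0.1114]
yaw 11.95 shift to axis [ 0.   11.19 28.67] pos [ 0.611  -0.3188  0.2445] q6 -0.81 F [ 0.1  0.8 -0.5] T [-0.11  0.09 -0.05] t 41.6 w 0.0003633062687748647
scene 360.5 266.1
side 313.2 210.8
```

View pics/z_w.png

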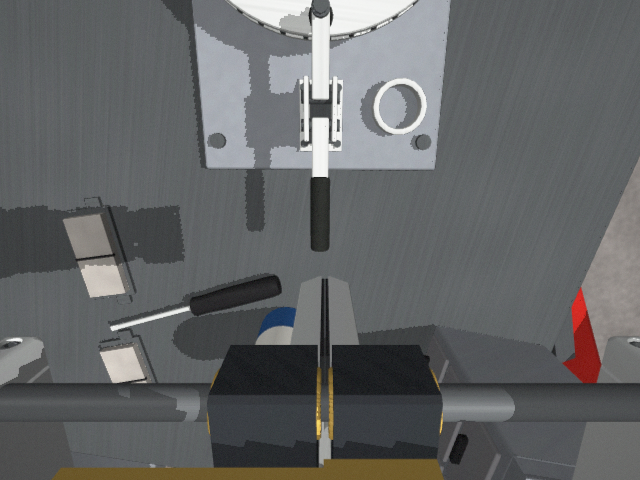

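View pics/z2_d.png

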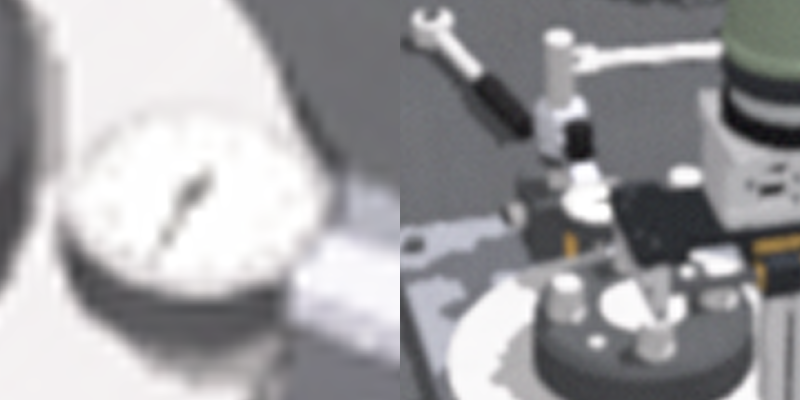

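step_arm([
  [[0,-1,2],[0,0,0]],
  [[0,-1,6],[0,0,0]],
  [[0,-1,11],[0,0,0]],
  [[0,-1,16],[0,0,0]],
  [[0,-1,20],[0,0,0]],
  [[0,-1,23],[0,0,0]],
  [[0,-1,24],[0,0,0]],
  [[0,-1,24],[0,0,0]],
])

```text
time_s: 42.7
ee_pos: [0.5604, -0.083, 0.2532]
eef_rot: [-0.703, 0.703, 0.074, -0.074]
contact_force: [0.3, 0.2, 0.4]
width: 0.0002
```

```bash
python3 look.py aa wrist; python3 - <<'E'
from h import *
p,_=get_image("side");cv2.imwrite("pics/ab_s.png",p[:,:,::-1])
p,_=get_image("scene");crop(p[:,:,::-1],"pics/ab_c.png",170,160,290,200,2.7)
E
```

```text
yaw 12.02 shift to axis [ 0.11 12.12  4.52] pos [ 0.5604 -0.083   0.2532] q6 -0.51 F [0.3 0.2 0.4] T [-0.04  0.08  0.07] t 42.7 w 0.00022717498767828423
wrist 326.0 18.1
```

View pics/aa_wrist.png

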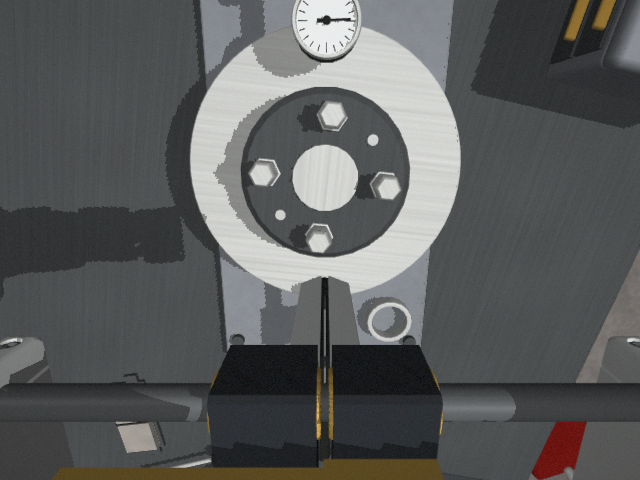

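View pics/aa_d.png

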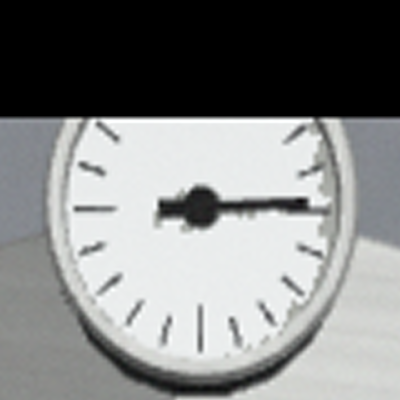

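View pics/ab_s.png

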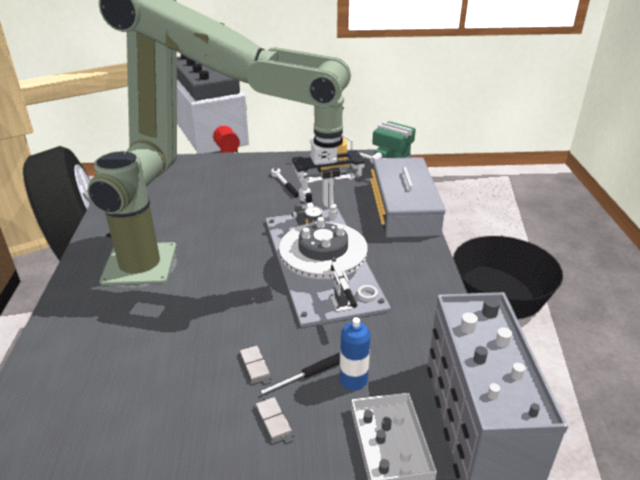

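View pics/ab_c.png

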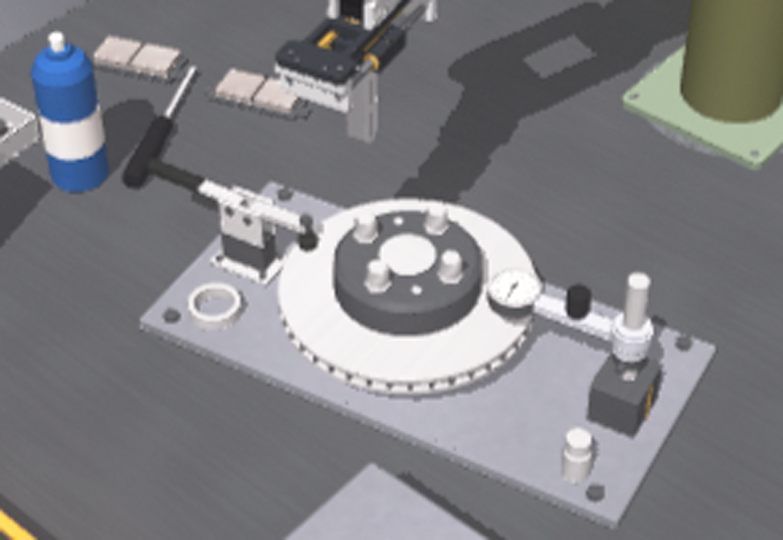

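```bash
python3 -c "
from rig import *
print(close_job(),state()['time_s'])"
```

```text
the job is handed in; nothing more can be done
the job is handed in; nothing more can be done
```

The brake disc is locked by the toggle clamp with its high spot under the indicator, and the job was handed in at about 43 s of the 72 s allowed.

- **Indicator:** I swung it in until it met its stop, then lowered it about 20 mm until it bottomed out. It is still on the disc.
- **Readings:** I turned the disc slowly by its nuts. The needle went through the lowest reading, a quarter turn below centre, and on the way back through the highest, about a quarter turn above centre. I stopped roughly 7° past the peak, which works out at about 0.002 mm below it.
- **Clamp:** The first press, gripping the handle, slipped and left the handle a few degrees high. I released it and pressed down on top with closed fingers to about 32 N, until the handle was level. Once released it sprang back to about 2.5° above level, slightly more than the 1–2.4° your angles give, but within my measuring error.
- **Last checks:** The last dial picture shows the needle at about 88°, unchanged by the clamping. I put the 2° gap to a full quarter turn down mainly to viewing angle; it is about 0.006 mm at most. The pad is on the disc, nothing else on the bench looks moved, and the robot is clear of everything.

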